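# Turn a batch of padlock bodies over in a flipper fixture and lock them in the nest

### The arm

A 7-joint arm with a two-finger parallel gripper is mounted at the origin on the work surface; the furniture and walls round the work are solid. World frame = base frame: x ahead of the robot, y to its left, z up, the work surface at z = 0. Lengths are in m, angles in rad, forces in N, time in s.
With the tool pointing down it reaches from about 0.425 to 0.8 m from the base axis. Payload 8.3 kg.
Tool frame: the origin (TCP) lies midway between the tips of the shut fingers; the grasp point (between the pads) lies ctrl.grasp_offset behind it (ctrl.grasp_offset is the distance from the TCP to the grasp point, in m); z points along the fingers, y is the line along which they close (so a half turn about z gives the same grasp; the last joint's range is limited). The gripper opens to 85 mm and grips with 20 to 120 N. Pads are 22 mm wide; open, the fingers measure 114 mm over their backs; the gripper's body (76 mm by 85 mm) begins 54 mm behind the grasp point. The pads swing forward as they close: fully open they stand 13 mm farther back than shut.
Start: joints at [1.137, 0.383, 0.016, 1.37, -0.006, 1.388, -0.046], TCP at [0.227, -0.582, 0.231] pointing down, gripper open.
Joint ranges: [-2.95, 2.95], [-0.25, 2.06], [-1.52, 1.56], [0.18, 2.33], [-1.44, 4.58], [0.02, 2.06], [-3.01, 3.01]. Speed limits (rad/s): [2.39, 2.39, 3.01, 3.01, 3.14, 3.14, 3.14].

### API

Orientations are given as a unit quaternion [w, x, y, z].
In Python, from bench import read_state, cams, ctrl gives the robot as it stands. The module is installed in compiled form; this text tells all that it offers.
- The arm moves only by the tool send_rows, never from a script. Its argument "series" is a list of rows, each an object of numbers: "x", "y", "z": the shift along the tool's x, y, z each as a share of 0.08 m, from -1 to 1; "ax", "ay", "az": the turn, a rotation vector about the tool's x, y, z each as a share of 5 degrees, from -1 to 1; "gripper": the opening in per cent of the stroke, from 0 (shut) to 100 (fully open). A call has 1 to 5 rows; each row shifts and turns the commanded pose from where the row before left it, along the tool's axes as they then stand; what a row does not reach is not made up. A row lasts 1/8 s, in which the tool goes at most 62.5 mm and 10.7 degrees, less where a joint would pass 70% of its speed; a pose out of reach is approached as far as the arm can. A call with a number of a shift or a turn outside -1 to 1 is refused whole. A call with a gripper value outside its range is refused whole. The fingers move at their own pace and stop on an object; "squeeze" is the grip in N (left out, the last holds). Time passes only in rows, so rows that do not move let the fingers close. It gives the time, the measured TCP pose, the force, the opening and the grip force at its end, in the units of the state.
- read_state(): the state, without advancing time (a new reading comes with each control period).
- cams.camera(name): name is "scene" or "top" or "wrist"; returns a dict with "pixels" (384x512x3 uint8, red, green, blue), "fx", "fy", "cx", "cy" (pixels), "k1" (the pictures are not rectified: a ray, as slopes to the right and down, at radius r is drawn at 1 + k1 r^2 times it, then the intrinsics apply), "xyz" and "attitude" of the camera in the world; the wrist camera has in their place "mount" (4x4, takes a point from camera to tool coordinates, whose origin is the TCP and whose axes are the flange's). Camera axes: x right, y down, z forward; pixel columns grow to the right and rows downward; lengths in m; the calibration is good to about 2 mm. A picture is of the moment at which its call begins: read the wrist's pose just before it. There is no depth.
- ctrl.finish_job(): hands the job in; it is judged then, once.
The state is a dict: "time_s": time; "joint_positions": joint angles; "joint_vel": joint speeds; "joint_efforts": joint torques, N m; "eef_pos": TCP position; "eef_rot": TCP orientation; "ft_force": force on the tool from outside, world axes, zero at the start; "torque": the same for the moment, N m; "grip_width": opening from 0.0 (shut) to 1.0 (fully open); "gripper_force": force on a finger pad.
Only numpy, scipy, OpenCV 4.12 (cv2) and the standard library are available. Lean on these libraries where they do the work, as an engineer would, in place of code of your own. Each camera call takes 0.05 s, during which the arm holds its last target. There are 200 camera calls.

### The job

The padlock bodies on the felt mat have their fronts finished; now their backs are to be stamped. Swing the keeper bar of the turnover fixture right up out of the way, seat every padlock body front up in its own pocket of the flipper plate, swing the flipper right over so that they all drop front down into the sloping nest, then swing the flipper all the way back and swing the keeper bar down across their backs until it clicks fully home in its detent. Leave the lock cylinder, the loupe and the oil bottle beside the work alone.

Things in the scene. Friction and masses are not known exactly. Their poses are not given: they have to be found in the camera images.
- fixture: turnover fixture fixed to the bench: grey base plate 176 x 224 x 10 mm, flipper plate on its -x side, sloping nest on its +x side. Origin on the bench under the middle of the flipper's hinge axis (45 mm up); y along that axis, z up. Hinge bearings stand 95 mm either side of the middle; the highest fixed part (detent housing at the nest's -y end) reaches 101 mm
- flipper (a joint): hinge of the aluminium flipper plate (160 mm long, edge 68 mm from the axis): 0 = level on its rests, pockets up, on the -x side; grows as it swings up and over; 2.618 (150 degrees) = right over, pockets facing down onto the nest. Stiff: stays about where it is left, takes up to about 8 N at the handle. Bodies in it slide and tip out by themselves somewhere past upright (100 to 150 degrees)
- flipper_handle (a point): middle of the flipper's handle: round black bar, 11 mm thick, 72 mm long, parallel to the hinge axis and 106 mm from it, 32 mm clear of the plate's edge, on two thin arms 80 mm apart; 45 mm above the bench when the plate lies level, 98 mm when it is right over. The bar may turn in the fingers
- flipper_hinge (a point): middle of the flipper's hinge axis, 45 mm above the bench, between the plate and the nest; y along the axis
- pocket_1 (a point): centre of the floor of the flipper pocket at the +y end; moves with the flipper, with its axes (x, y of the fixture when level). Pocket: 39 mm (x) by 43 mm (y), walls 11 mm high, with notches 28 mm wide for the fingers in the middle of its hinge side and handle side; floor 35 mm above the bench when level
- pocket_2 (a point): the same for the middle pocket, 52 mm on
- pocket_3 (a point): the same for the pocket at the -y end, 52 mm on
- nest_1 (a point): place of a body's front face centre when it lies front down in the nest compartment at the +y end. The nest slopes up away from the hinge at 30 degrees, has a slippery white liner, 46 mm wide compartments between 8 mm high ribs, and an 8 mm high stop rail at its lower edge, 18 mm down the slope from this point, against which bodies slide by themselves
- nest_2 (a point): the same for the middle compartment, 52 mm on
- nest_3 (a point): the same for the compartment at the -y end, 52 mm on
- keeper (a joint): hinge of the steel keeper bar (10 x 8 mm) at the +y end of the nest, axis up the nest's slope. 0 = fully home across all compartments, 1.5 mm over the bodies' backs; grows as its -y end swings up; 1.57 = square to the nest; 2.0 = end stop, leaning outward. Stiff: stays where left. At about 0.065 it meets the detent's sprung ball; pressed past it with some 4 N at the handle it snaps to below 0.01
- keeper_handle (a point): middle of the keeper's handle: round black peg, 11 mm thick, 52 mm long, parallel to the keeper's hinge axis (it slopes 30 degrees, outer end down toward the flipper's side), sticking out sideways from the bar's free end; the bar is 26 mm from this point up the peg. With the bar shut it is 23 mm clear of the fixture's -y end, 66 mm above the bench
- keeper_hinge (a point): the point on the keeper's hinge axis about which the middle of its handle swings (radius 225 mm); its x axis is the hinge axis, up the slope
- cylinder_a: bystander: profile lock cylinder of dull steel, 39 x 63 x 17 mm, lying on the bench; origin under its middle; not to be disturbed
- loupe: bystander: black eye loupe, 40 mm across, 38 mm high, standing on the bench; origin under its middle; not to be disturbed
- oiler: bystander: white oil bottle with red spout, 46 mm across, 140 mm high; origin under its middle; not to be disturbed
- mat: grey felt mat, 150 x 200 x 3 mm, fixed to the bench, on which the padlock bodies lie at the start; origin under its middle. Between mat and fixture the near corner of the blue parts cabinet, some 230 mm high, juts out: pass in front of it
- padlock_1: padlock body (without shackle): rounded brass block 36 (x) x 40 (y) x 18 mm (z), about 150 g. Origin at the middle of its back face, z out of its front face, which shows a dark rectangular panel in a raised frame; the back is plain brass with two small rivets. It starts lying front up on the mat. In a pocket its 40 mm side lies along the hinge; which of its 40 mm sides is toward the hinge does not matter. May be absent (None)
- padlock_1_face (a point): middle of the front face of padlock_1, 18 mm from its origin
- padlock_2: padlock body (without shackle): rounded brass block 36 (x) x 40 (y) x 18 mm (z), about 150 g. Origin at the middle of its back face, z out of its front face, which shows a dark rectangular panel in a raised frame; the back is plain brass with two small rivets. It starts lying front up on the mat. In a pocket its 40 mm side lies along the hinge; which of its 40 mm sides is toward the hinge does not matter. May be absent (None)
- padlock_2_face (a point): middle of the front face of padlock_2, 18 mm from its origin
- padlock_3: padlock body (without shackle): rounded brass block 36 (x) x 40 (y) x 18 mm (z), about 150 g. Origin at the middle of its back face, z out of its front face, which shows a dark rectangular panel in a raised frame; the back is plain brass with two small rivets. It starts lying front up on the mat. In a pocket its 40 mm side lies along the hinge; which of its 40 mm sides is toward the hinge does not matter. May be absent (None)
- padlock_3_face (a point): middle of the front face of padlock_3, 18 mm from its origin
Not all that is in view belongs to the job. What is shaped like the padlock_3 but blue is not meant.

How it is judged:
By the outcome, as a careful person would: the job done as asked, in the order asked, and still so for the second after the job is handed in, with the robot touching nothing.
Of padlock_1, padlock_2, padlock_3 only 2 to 3 are there at a start; the rules pass over those that are not, and their reading is None.
At some moment in a run one of padlock_1, padlock_2, padlock_3 may be knocked a few centimetres aside while the robot is not near it.
Once in a run the grip may slacken for a moment while it holds something.
It also fails if it takes over 208 s, if anything falls off the work surface, if the arm or the gripper's body presses on something with over 40 N, if the wrist force passes 120 N, or if a joint passes its speed limit or range.

## Working session

There is one attempt and no reset: what is moved stays moved. The work goes in short steps, Python scripts to look and compute and a tool call to move; the robot and the scene stay as the last step left them, time stands still between calls to the robot, and variables do not carry over. Pictures are saved under pics/ and viewed, at most 14 in all, crops included, and the job is handed in when it is done.

Besides the shell and the picture viewer there is one more tool, called after "Call:" as a command line: name --argument value ..., lists and objects as JSON in quotes. send_rows: Moves the arm, as the interface text tells. Its arguments: {"type":"object","properties":{"series":{"type":"array"},"squeeze":{"type":"number"}},"required":["series"]}

```bash
mkdir -p pics; cat > h.py <<'E'
import numpy as np, cv2
from scipy.spatial.transform import Rotation as R
from bench import read_state, cams, ctrl
def q2m(q): return R.from_quat([q[1],q[2],q[3],q[0]]).as_matrix()
def shot(name):
    s=read_state(); c=cams.camera(name)
    if name=='wrist':
        T=np.array(c['mount']); Rt=q2m(s['eef_rot'])
        c['R']=Rt@T[:3,:3]; c['p']=Rt@T[:3,3]+np.array(s['eef_pos'])
    else:
        a=np.array(c['attitude']); c['R']=a if a.shape==(3,3) else q2m(a); c['p']=np.array(c['xyz'])
    return c
def save(c,fn,box=None,k=1):
    im=cv2.cvtColor(c['pixels'],cv2.COLOR_RGB2BGR)
    if box: im=im[box[1]:box[3],box[0]:box[2]]
    if k!=1: im=cv2.resize(im,None,fx=k,fy=k,interpolation=cv2.INTER_CUBIC)
    cv2.imwrite('pics/'+fn,im)
def ray(c,u,v):
    K=np.array([[c['fx'],0,c['cx']],[0,c['fy'],c['cy']],[0,0,1]])
    p=np.array([(u-c['cx'])/c['fx'],(v-c['cy'])/c['fy']]); q=p.copy()
    for _ in range(30): q=p/(1+c['k1']*(q@q))
    d=c['R']@np.array([q[0],q[1],1]); return d/np.linalg.norm(d)
def onz(c,u,v,z):
    d=ray(c,u,v); return c['p']+d*(z-c['p'][2])/d[2]
def proj(c,P):
    x=c['R'].T@(np.asarray(P)-c['p']); q=x[:2]/x[2]; q=q*(1+c['k1']*(q@q))
    return np.array([c['fx']*q[0]+c['cx'],c['fy']*q[1]+c['cy']])
def tri(c1,a,c2,b):
    d1,d2=ray(c1,*a),ray(c2,*b); A=np.stack([d1,-d2],1)
    t=np.linalg.lstsq(A,c2['p']-c1['p'],rcond=None)[0]
    P,Q=c1['p']+t[0]*d1,c2['p']+t[1]*d2
    return (P+Q)/2,np.linalg.norm(P-Q)
E
python3 - <<'E'
from h import *
print(read_state(), ctrl.grasp_offset)
for n in('scene','top','wrist'):
    c=shot(n); save(c,n+'0.png',k=1.5); print(n,c['p'].round(3),c['R'].round(2).tolist(),c['fx'],c['k1'])
E
```

```text
{'time_s': 0.0, 'joint_positions': array([ 1.1370934 ,  0.38421793,  0.01638792,  1.37114953, -0.00633647,
        1.38823235, -0.04648723]), 'joint_vel': array([ 0.00141162,  0.00112248, -0.00129388,  0.00115042,  0.00066572,
        0.00168578,  0.00044603]), 'joint_efforts': array([ 6.47856928e-05, -6.27598643e+01,  8.44166055e-01, -3.71830881e+01,
        1.64679007e-02,  1.40812437e-02,  4.60950923e-05]), 'eef_pos': array([ 0.22632923, -0.58203112,  0.23029369]), 'eef_rot': array([-9.62216402e-04,  9.82856602e-01,  1.84369033e-01, -1.82861598e-04]), 'ft_force': array([-0.09936936,  0.93434966, -0.12505838]), 'torque': array([-0.01581082, -0.03777705, -0.00542841]), 'gripper_force': 0.0, 'grip_width': 1.0001901059754985} 0.0187
scene [ 0.181 -0.465  0.724] [[0.87, -0.35, 0.35], [-0.5, -0.63, 0.59], [0.01, -0.69, -0.73]] 366.08660528413844 0.03474482903495465
top [0.292 0.03  1.06 ] [[-0.01, -0.98, 0.18], [-1.0, 0.02, 0.01], [-0.01, -0.18, -0.98]] 413.8610513554916 -0.07506752450370029
wrist [ 0.306 -0.553  0.373] [[0.36, -0.88, -0.31], [-0.93, -0.34, -0.12], [-0.0, 0.33, -0.94]] 281.57283087331035 -0.07174075704024141
```

View pics/scene0.png

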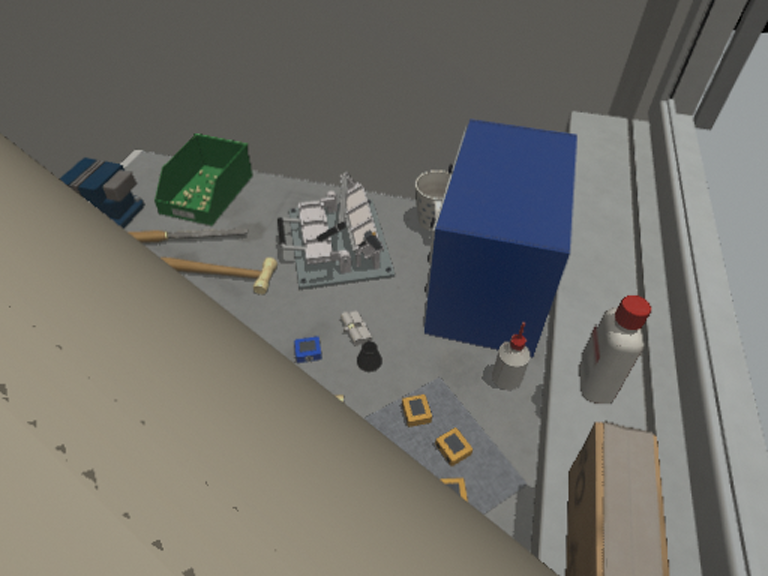

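View pics/top0.png

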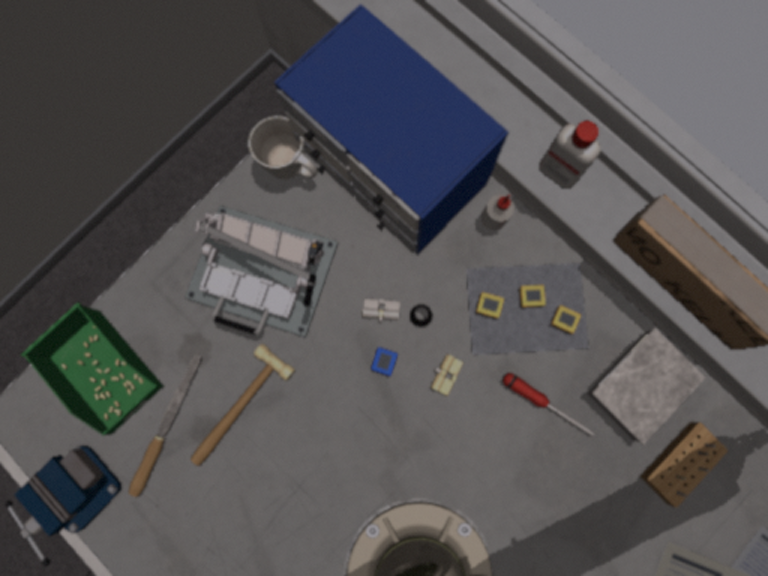

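View pics/wrist0.png

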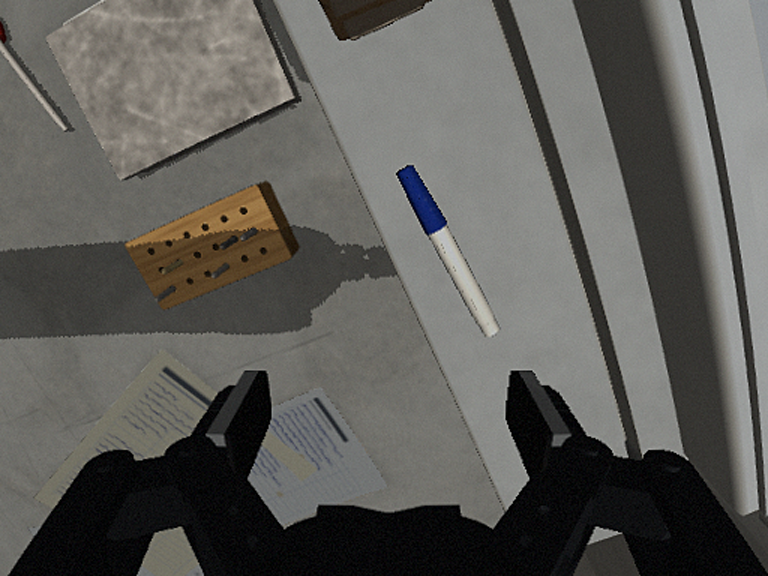

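The scene view shows three gold padlock bodies on the mat, at about (417,410), (455,446) and (453,488) in the 1.5x picture, and a blue lookalike at (308,349). The fixture is at (335,240). In the top view the bodies are at (490,305), (533,296) and (566,319), the fixture at (262,270) and its flipper handle at (238,323). The wrist view shows only clutter.

```bash
python3 - <<'E'
from h import *
a=shot('top'); b=shot('scene')
f=lambda c,x0,y0,w,h:cv2.resize(cv2.cvtColor(c['pixels'],4)[y0:y0+h,x0:x0+w],None,fx=4,fy=4,interpolation=cv2.INTER_CUBIC)
A=f(a,122,136,106,90);B=f(b,180,110,90,90); print(A.shape,B.shape)
cv2.imwrite('pics/fix.png',np.hstack([A,B]))
hsv=cv2.cvtColor(a['pixels'],cv2.COLOR_RGB2HSV)
m=cv2.inRange(hsv,(15,90,60),(40,255,255)); n,l,st,ce=cv2.connectedComponentsWithStats(m)
for i in range(1,n):
    if st[i,4]>25:
        P=onz(a,*ce[i],.021)
        r=cv2.minAreaRect(np.argwhere(l==i)[:,::-1].astype(np.float32)); print(ce[i].round(1),st[i,4],P.round(3),r)
E
```

```text
(360, 424, 3) (360, 360, 3)
[354.1 197.1] 158 [ 0.452 -0.2    0.021] ((354.5, 197.0), (14.0, 15.0), 90.0)
[326.  203.2] 157 [ 0.438 -0.128  0.021] ((326.2059020996094, 203.17649841308594), (16.00735092163086, 14.309601783752441), 14.03624439239502)
[376.6 212.8] 168 [ 0.411 -0.255  0.021] ((376.95361328125, 212.47938537597656), (16.34707260131836, 14.722519874572754), 23.962491989135742)
[152.2 279. ] 464 [0.254 0.31  0.021] ((154.55386352539062, 275.4307861328125), (7.71811056137085, 82.44345092773438), 37.87498474121094)
[456.8 309.3] 1182 [ 0.168 -0.442  0.021] ((457.4717102050781, 309.34906005859375), (27.45899200439453, 51.96936798095703), 42.51044845581055)
[ 96.8 311.6] 275 [0.175 0.447 0.021] ((97.10002136230469, 311.3000183105469), (8.497057914733887, 39.80200958251953), 26.56505012512207)
```

View pics/fix.png

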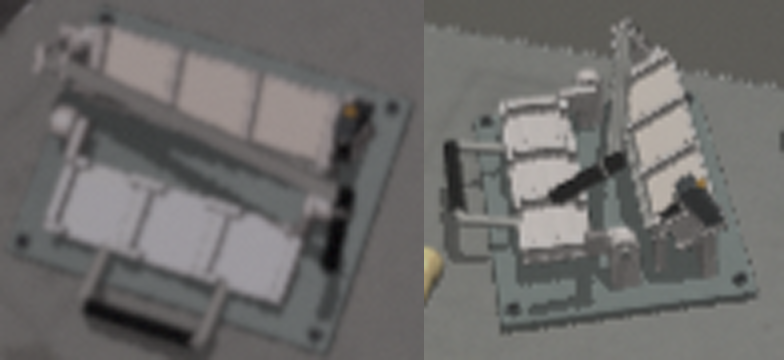

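The fixture crop shows the flipper level, with its handle at top-crop (140,325). The keeper bar is partly raised: its handle is at top-crop (340,225) and scene-crop (590,180). The base bolts are at (105,18), (22,242), (315,335) and (392,107).

```bash
python3 - <<'E'
from h import *
a=shot('top'); b=shot('scene')
T=lambda x,y:(122+(x-1.5)/4,136+(y-1.5)/4)
S=lambda x,y:(180+(x-424-1.5)/4,110+(y-1.5)/4)
B=[onz(a,*T(*p),.012) for p in [(105,18),(22,242),(315,335),(392,107)]]
for p in B: print(p.round(3))
Bs=[onz(b,*S(*p),.012) for p in [(487,120),(513,310),(740,280)]]
print('scene',[p.round(3) for p in Bs])
B=np.array(B); c=B.mean(0); ys=(B[0]-B[3]+B[1]-B[2])/2; xs=(B[0]-B[1]+B[3]-B[2])/2
print('centre',c.round(4),np.degrees(np.arctan2(ys[1],ys[0]))-90,np.degrees(np.arctan2(xs[1],xs[0])),np.linalg.norm(xs),np.linalg.norm(ys))
print('fl handle',tri(a,T(140,325),b,S(453,174)), 'ends',[onz(a,*T(*p),.05)for p in[(85,308),(197,343)]])
print('kp handle',tri(a,T(340,225),b,S(590,178)))
print('kp ends',tri(a,T(346,190),b,S(621,160)),tri(a,T(332,266),b,S(556,195)))
print('bearing tops',tri(a,T(64,118),b,S(588,77)),tri(a,T(320,205),b,S(621,238)))
E
```

```text
[0.615 0.335 0.012]
[0.465 0.384 0.012]
[0.402 0.192 0.012]
[0.551 0.144 0.012]
scene [array([0.469, 0.386, 0.012]), array([0.403, 0.192, 0.012]), array([0.551, 0.142, 0.012])]
centre [0.5082 0.2637 0.012 ] -18.31769387717422 -18.10840608286633 0.1568542995394628 0.2019342299204021
fl handle (array([0.40667048, 0.29377554, 0.05316379]), np.float64(0.002610238395197758)) ends [array([0.4167374 , 0.32971508, 0.05      ]), array([0.39421166, 0.25915386, 0.05      ])]
kp handle (array([0.4522559 , 0.15982974, 0.1327777 ]), np.float64(0.00020751761436293455))
kp ends (array([0.4709817 , 0.15508218, 0.14281217]), np.float64(0.0010936063346697314)) (array([0.43064087, 0.16530086, 0.12381188]), np.float64(0.0014222774239569405))
bearing tops (array([0.53731872, 0.34647803, 0.05378744]), np.float64(0.0008791438209280604)) (array([0.48073186, 0.18385032, 0.0492114 ]), np.float64(0.002645138339610186))
```

```bash
cat >> h.py <<'E'
YAW=np.radians(-18.2); O=np.array([.5075,.263,0])
F=R.from_euler('z',YAW).as_matrix()
def W(x,y,z): return O+F@np.array([x,y,z])
def wv(v): return F@np.asarray(v,float)
def ori(y,z):
    y=np.array(y,float);z=np.array(z,float); y/=np.linalg.norm(y); z/=np.linalg.norm(z); return np.stack([np.cross(y,z),y,z],1)
def turn(M,M0=None):
    M0=q2m(read_state()['eef_rot']) if M0 is None else M0
    r=R.from_matrix(M0.T@M).as_rotvec(degrees=True); n=int(np.ceil(np.abs(r).max()/5-1e-2)) or 1
    print('turn',n,'x',(r/n/5).round(3))
def go(p,M=None,p0=None,step=.055):
    s=read_state(); M=q2m(s['eef_rot']) if M is None else M; p0=np.array(s['eef_pos']) if p0 is None else np.asarray(p0)
    d=M.T@(np.asarray(p)-p0); n=int(np.ceil(np.linalg.norm(d)/step-1e-3)) or 1
    print('go',np.round(p,4),n,'x',(d/n/.08).round(4)); return np.asarray(p)
def st():
    s=read_state(); print(round(s['time_s'],2),s['eef_pos'].round(4),'w',round(s['grip_width'],3),'gf',round(s['gripper_force'],1),'f',s['ft_force'].round(1),'j',np.round(s['joint_positions'],2)); return s
KM=ori(wv([0,-1,0]),wv([.5,0,-.866]))
PM=ori(wv([-1,0,0]),[0,0,-1])
E
python3 - <<'E'
from h import *
a=shot('top'); print('cab corner',onz(a,283,162,.23),onz(a,336,91,.23),'mug',onz(a,200,112,.05),'foot cyl',onz(a,254,206,.017),'oil',onz(a,333,140,.07),'loupe',onz(a,281,210,.03))
p=go([.40,-.22,.34]); 
M0=q2m(read_state()['eef_rot']); turn(KM)
p=go([.45,-.02,.34],p0=p)
K=np.array([.4523,.1598,.1328])+.0187*KM[:,2]-.003*KM[:,0]
p=go(K-.1*KM[:,2],KM,p0=p); go(K,KM,p0=p)
E
```

```text
cab corner [ 0.49538066 -0.01089408  0.23      ] [ 0.64998814 -0.12815653  0.23      ] mug [0.67590641 0.19107791 0.05      ] foot cyl [0.43394149 0.05506688 0.017     ] oil [ 0.58906689 -0.14443117  0.07      ] loupe [ 0.42104331 -0.01275325  0.03      ]
go [ 0.4  -0.22  0.34] 8 x [ 0.4579 -0.4296 -0.1699]
turn 8 x [-0.259  0.72   0.963]
go [ 0.45 -0.02  0.34] 4 x [ 3.721e-01 -5.259e-01  2.000e-04]
go [0.4112 0.1733 0.2017] 5 x [-0.3834 -0.4288  0.1779]
go [0.4587 0.1577 0.1151] 2 x [-0.     0.     0.625]
```

Call:
send_rows --series '[{"z": -0.6},{"z": -0.6}]'

```text
invalid input at $.series[0]: expected keys x, y, z, ax, ay, az, gripper
```

Call:
send_rows --series '[{"x": 0.458,"y": -0.43,"z": -0.17,"ax": 0,"ay": 0,"az": 0,"gripper": 100},{"x": 0.458,"y": -0.43,"z": -0.17,"ax": 0,"ay": 0,"az": 0,"gripper": 100},{"x": 0.458,"y": -0.43,"z": -0.17,"ax": 0,"ay": 0,"az": 0,"gripper": 100},{"x": 0.458,"y": -0.43,"z": -0.17,"ax": 0,"ay": 0,"az": 0,"gripper": 100}]'

```text
time_s: 0.9
eef_pos: [0.3138, -0.3996, 0.2863]
eef_rot: [0.0, 0.983, 0.184, 0.0]
ft_force: [1.4, -0.8, -0.6]
grip_width: 0.999
gripper_force: 0.0
```

Call:
send_rows --series '[{"x": 0.458,"y": -0.43,"z": -0.17,"ax": 0,"ay": 0,"az": 0,"gripper": 100},{"x": 0.458,"y": -0.43,"z": -0.17,"ax": 0,"ay": 0,"az": 0,"gripper": 100},{"x": 0.458,"y": -0.43,"z": -0.17,"ax": 0,"ay": 0,"az": 0,"gripper": 100},{"x": 0.458,"y": -0.43,"z": -0.17,"ax": 0,"ay": 0,"az": 0,"gripper": 100},{"x": 0,"y": 0,"z": 0,"ax": 0,"ay": 0,"az": 0,"gripper": 100}]'

```text
time_s: 1.52
eef_pos: [0.4023, -0.2157, 0.3417]
eef_rot: [0.001, 0.982, 0.188, 0.001]
ft_force: [-0.9, -0.2, 0.1]
grip_width: 1.005
gripper_force: 0.0
```

```bash
python3 - <<'E'
from h import *
st(); c=shot('wrist'); save(c,'w1.png',k=1.5)
a=shot('top')
def blobs(c):
    m=cv2.inRange(cv2.cvtColor(c['pixels'],cv2.COLOR_RGB2HSV),(15,90,60),(40,255,255))
    cs,h=cv2.findContours(m,cv2.RETR_EXTERNAL,2)
    return [x for x in cs if cv2.contourArea(x)>60]
for x in blobs(c):
    r=cv2.minAreaRect(x); print(np.round(r[0],1),np.round(r[1],1),onz(c,*r[0],.021).round(4))
E
```

```text
1.52 [ 0.4023 -0.2157  0.3417] w 1.005 gf 0.0 f [-0.9 -0.2  0.1] j [ 0.71 -0.   -0.29  1.59 -0.    1.55 -0.77]
[315.2 300.1] [26.9 56.8] [ 0.1564 -0.4404  0.021 ]
[153.5 155. ] [19.1 36.1] [ 0.3272 -0.0569  0.021 ]
[283.1 150.4] [24.6 22. ] [ 0.4144 -0.2568  0.021 ]
[262.  114.7] [25.  22.9] [ 0.455  -0.2026  0.021 ]
[429.6 192.9] [200.4  11.8] [ 0.4433 -0.5325  0.021 ]
[216.2 106.2] [25.8 23.2] [ 0.4406 -0.13    0.021 ]
[476.6 178.7] [200.1   5.7] [ 0.5001 -0.6021  0.021 ]
[ 3. 91.] [26.9 14.9] [0.3394 0.2165 0.021 ]
```

View pics/w1.png

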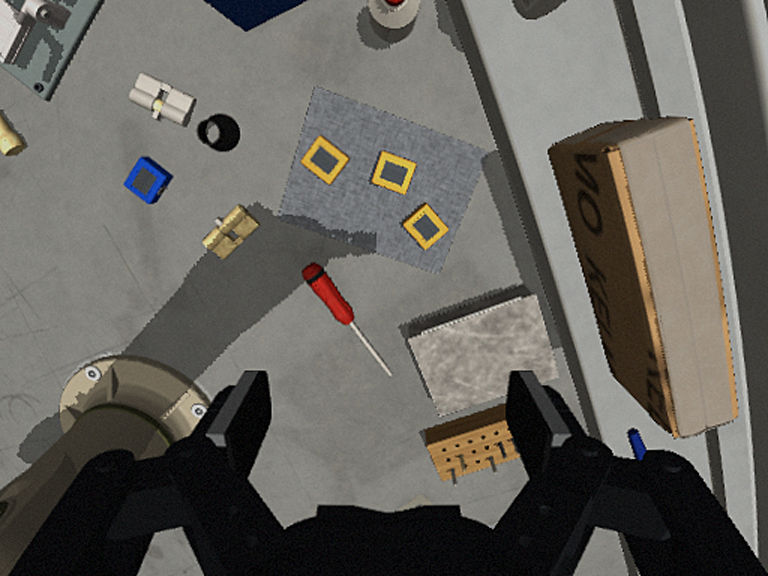

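The wrist view shows the three gold bodies, front up, at (325,160), (393,172) and (425,226). The blue lookalike at (148,180) has the same shape but the wrong colour. Next is the keeper.

Call:
send_rows --series '[{"x": 0,"y": 0,"z": 0,"ax": -0.26,"ay": 0.72,"az": 0.96,"gripper": 50},{"x": 0,"y": 0,"z": 0,"ax": -0.26,"ay": 0.72,"az": 0.96,"gripper": 50},{"x": 0,"y": 0,"z": 0,"ax": -0.26,"ay": 0.72,"az": 0.96,"gripper": 50},{"x": 0,"y": 0,"z": 0,"ax": -0.26,"ay": 0.72,"az": 0.96,"gripper": 50}]'

```text
time_s: 2.12
eef_pos: [0.3989, -0.2216, 0.3397]
eef_rot: [0.021, 0.991, 0.014, 0.132]
ft_force: [0.5, 0.6, -0.3]
grip_width: 0.499
gripper_force: 0.0
```

Call:
send_rows --series '[{"x": 0,"y": 0,"z": 0,"ax": -0.26,"ay": 0.72,"az": 0.96,"gripper": 50},{"x": 0,"y": 0,"z": 0,"ax": -0.26,"ay": 0.72,"az": 0.96,"gripper": 50},{"x": 0,"y": 0,"z": 0,"ax": -0.26,"ay": 0.72,"az": 0.96,"gripper": 50},{"x": 0,"y": 0,"z": 0,"ax": -0.26,"ay": 0.72,"az": 0.96,"gripper": 50}]'

```text
time_s: 2.62
eef_pos: [0.4391, -0.2508, 0.3356]
eef_rot: [0.031, 0.958, -0.154, 0.238]
ft_force: [-0.0, 0.5, 0.1]
grip_width: 0.503
gripper_force: 0.0
```

```bash
python3 - <<'E'
from h import *
st(); turn(KM)
p=go([.43,-.02,.34],KM)
K=np.array([.4523,.1598,.1328])+.0187*KM[:,2]-.003*KM[:,0]
p=go(K-.1*KM[:,2],KM,p0=p); go(K,KM,p0=p)
E
```

```text
2.62 [ 0.4391 -0.2508  0.3356] w 0.503 gf 0.0 f [-0.   0.5  0.1] j [ 0.74 -0.25 -0.16  1.91 -0.2   1.02 -1.25]
turn 1 x [-0.149  0.439 -0.044]
go [ 0.43 -0.02  0.34] 5 x [-0.1693 -0.5409 -0.1105]
go [0.4112 0.1733 0.2017] 5 x [-0.3422 -0.4444  0.2016]
go [0.4587 0.1577 0.1151] 2 x [-0.     0.     0.625]
```

The tilted tool runs joint 2 to its limit, so I'll use a vertical tool on the peg.

```bash
cat >> h.py <<'E'
KM=ori(wv([0,-1,0]),[0,0,-1])
E
python3 - <<'E'
from h import *
turn(KM)
p=go([.43,-.02,.33],KM)
K=np.array([.4523,.1598,.1328])+.0187*KM[:,2]-.003*wv([.866,0,.5])
p=go(K+[0,0,.09],KM,p0=p); go(K,KM,p0=p)
E
```

```text
turn 6 x [-0.026 -0.927 -0.001]
go [ 0.43 -0.02  0.33] 5 x [-0.2019 -0.5409  0.014 ]
go [0.4498 0.1606 0.2026] 5 x [-0.0939 -0.4444  0.3185]
go [0.4498 0.1606 0.1126] 2 x [0.     0.     0.5625]
```

Call:
send_rows --series '[{"x": 0,"y": 0,"z": 0,"ax": -0.03,"ay": -0.93,"az": 0,"gripper": 50},{"x": 0,"y": 0,"z": 0,"ax": -0.03,"ay": -0.93,"az": 0,"gripper": 50},{"x": 0,"y": 0,"z": 0,"ax": -0.03,"ay": -0.93,"az": 0,"gripper": 50},{"x": 0,"y": 0,"z": 0,"ax": -0.03,"ay": -0.93,"az": 0,"gripper": 50}]'

```text
time_s: 3.12
eef_pos: [0.4388, -0.2505, 0.3358]
eef_rot: [0.011, 0.985, -0.157, 0.077]
ft_force: [0.6, 1.1, 0.3]
grip_width: 0.502
gripper_force: 0.0
```

Call:
send_rows --series '[{"x": 0,"y": 0,"z": 0,"ax": -0.03,"ay": -0.93,"az": 0,"gripper": 50},{"x": 0,"y": 0,"z": 0,"ax": -0.03,"ay": -0.93,"az": 0,"gripper": 50},{"x": 0,"y": 0,"z": 0,"ax": 0,"ay": 0,"az": 0,"gripper": 50}]'

```text
time_s: 3.5
eef_pos: [0.4399, -0.25, 0.3346]
eef_rot: [0.001, 0.988, -0.156, -0.003]
ft_force: [-0.7, 0.5, -0.3]
grip_width: 0.497
gripper_force: 0.0
```

Call:
send_rows --series '[{"x": -0.2,"y": -0.54,"z": 0.014,"ax": 0,"ay": 0,"az": 0,"gripper": 50},{"x": -0.2,"y": -0.54,"z": 0.014,"ax": 0,"ay": 0,"az": 0,"gripper": 50},{"x": -0.2,"y": -0.54,"z": 0.014,"ax": 0,"ay": 0,"az": 0,"gripper": 50},{"x": -0.2,"y": -0.54,"z": 0.014,"ax": 0,"ay": 0,"az": 0,"gripper": 50},{"x": -0.2,"y": -0.54,"z": 0.014,"ax": 0,"ay": 0,"az": 0,"gripper": 50}]'

```text
time_s: 4.12
eef_pos: [0.4296, -0.0181, 0.33]
eef_rot: [0.001, 0.988, -0.157, -0.0]
ft_force: [1.2, 0.2, 0.0]
grip_width: 0.501
gripper_force: 0.0
```

```bash
python3 - <<'E'
from h import *
st();turn(KM)
K=np.array([.4523,.1598,.1328])+.0187*KM[:,2]-.003*wv([.866,0,.5])
p=go(K+[0,0,.09],KM); go(K,KM,p0=p)
E
```

```text
4.12 [ 0.4296 -0.0181  0.33  ] w 0.501 gf 0.0 f [1.2 0.2 0. ] j [ 0.47 -0.06 -0.48  1.66 -0.02  1.53 -1.89]
turn 1 x [0.033 0.005 0.036]
go [0.4498 0.1606 0.2026] 5 x [-0.0915 -0.4402  0.3184]
go [0.4498 0.1606 0.1126] 2 x [0.     0.     0.5625]
```

Call:
send_rows --series '[{"x": -0.09,"y": -0.44,"z": 0.318,"ax": 0,"ay": 0,"az": 0,"gripper": 50},{"x": -0.09,"y": -0.44,"z": 0.318,"ax": 0,"ay": 0,"az": 0,"gripper": 50},{"x": -0.09,"y": -0.44,"z": 0.318,"ax": 0,"ay": 0,"az": 0,"gripper": 50},{"x": -0.09,"y": -0.44,"z": 0.318,"ax": 0,"ay": 0,"az": 0,"gripper": 50},{"x": -0.09,"y": -0.44,"z": 0.318,"ax": 0,"ay": 0,"az": 0,"gripper": 50}]'

```text
time_s: 4.75
eef_pos: [0.4498, 0.1595, 0.2017]
eef_rot: [0.001, 0.988, -0.157, -0.0]
ft_force: [0.5, 0.3, 0.1]
grip_width: 0.502
gripper_force: 0.0
```

```bash
python3 - <<'E'
from h import *
st(); c=shot('wrist'); save(c,'w2.png',k=1.5)
K=np.array([.4523,.1598,.1328]); print(proj(c,K)*1.5, proj(c,K+wv([.0225,0,.013]))*1.5,proj(c,K-wv([.0225,0,.013]))*1.5)
K=K+.0187*KM[:,2]-.003*wv([.866,0,.5]); go(K,KM)
E
```

```text
4.75 [0.4498 0.1595 0.2017] w 0.502 gf 0.0 f [0.5 0.3 0.1] j [ 0.24  0.14 -0.7   1.78  0.09  1.26 -2.37]
[383.79494222 303.72468453] [383.61684343 270.84781697] [383.9472911  331.33304681]
go [0.4498 0.1606 0.1126] 2 x [0.0193 0.0166 0.5376]
```

View pics/w2.png

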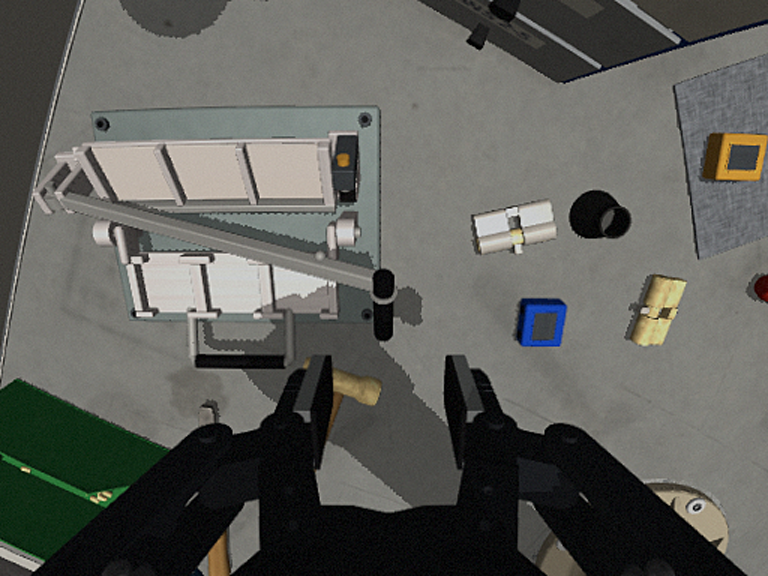

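The wrist view shows the peg at (383,270–338), as predicted, between the open fingers, and the fixture edges line up with the picture axes.

Call:
send_rows --series '[{"x": 0.02,"y": 0.015,"z": 0.54,"ax": 0,"ay": 0,"az": 0,"gripper": 50},{"x": 0.02,"y": 0.015,"z": 0.54,"ax": 0,"ay": 0,"az": 0,"gripper": 50}]'

```text
time_s: 5.05
eef_pos: [0.4521, 0.1553, 0.1151]
eef_rot: [0.001, 0.988, -0.156, -0.0]
ft_force: [0.4, -0.3, -0.5]
grip_width: 0.501
gripper_force: 0.0
```

Call:
send_rows --series '[{"x": 0,"y": 0,"z": 0,"ax": 0,"ay": 0,"az": 0,"gripper": 0},{"x": 0,"y": 0,"z": 0,"ax": 0,"ay": 0,"az": 0,"gripper": 0},{"x": 0,"y": 0,"z": 0,"ax": 0,"ay": 0,"az": 0,"gripper": 0},{"x": 0,"y": 0,"z": 0,"ax": 0,"ay": 0,"az": 0,"gripper": 0}]' --squeeze 60

```text
time_s: 5.55
eef_pos: [0.4517, 0.158, 0.1178]
eef_rot: [0.0, 0.988, -0.155, -0.001]
ft_force: [-1.2, 5.5, -5.0]
grip_width: 0.097
gripper_force: 58.5
```

```bash
cat >> h.py <<'E'
U=np.array([.866,0,.5]); N=np.array([-.5,0,.866])
def keep_arc(th0,th1,n,r=.225):
    "tool-axis moves (KM axes) for arc of keeper handle, shares"
    t=np.linspace(th0,th1,n+1); P=np.array([r*(-np.cos(a)*np.array([0,1,0])+np.sin(a)*N) for a in t])
    D=(wv(np.diff(P,axis=0).T)).T@KM/.08
    for d,a in zip(D,t[1:]): print(round(a,2),d.round(2))
E
python3 - <<'E'
from h import *
s=st(); g=s['eef_pos']-.0187*KM[:,2]; print('grasp fix', (F.T@(g-O)).round(4))
keep_arc(.37,2.02,14)
b=shot('wrist')
E
```

```text
5.55 [0.4517 0.158  0.1178] w 0.097 gf 58.5 f [-1.2  5.5 -5. ] j [ 0.21  0.23 -0.69  1.89  0.16  1.08 -2.42]
grasp fix [-0.0202 -0.1172  0.1365]
0.49 [-0.15 -0.14 -0.26]
0.61 [-0.14 -0.17 -0.25]
0.72 [-0.13 -0.2  -0.23]
0.84 [-0.12 -0.23 -0.2 ]
0.96 [-0.1  -0.26 -0.18]
1.08 [-0.09 -0.28 -0.15]
1.19 [-0.07 -0.3  -0.12]
1.31 [-0.05 -0.31 -0.09]
1.43 [-0.03 -0.32 -0.06]
1.55 [-0.01 -0.33 -0.02]
1.67 [ 0.01 -0.33  0.01]
1.78 [ 0.03 -0.33  0.04]
1.9 [ 0.04 -0.32  0.08]
2.02 [ 0.06 -0.31  0.11]
```

Call:
send_rows --series '[{"x": -0.15,"y": -0.14,"z": -0.26,"ax": 0,"ay": 0,"az": 0,"gripper": 0},{"x": -0.14,"y": -0.17,"z": -0.25,"ax": 0,"ay": 0,"az": 0,"gripper": 0},{"x": -0.13,"y": -0.2,"z": -0.23,"ax": 0,"ay": 0,"az": 0,"gripper": 0}]'

```text
time_s: 5.98
eef_pos: [0.4297, 0.1994, 0.1764]
eef_rot: [0.007, 0.987, -0.158, -0.004]
ft_force: [-17.2, -24.2, 13.2]
grip_width: 0.097
gripper_force: 59.3
```

Call:
send_rows --series '[{"x": -0.12,"y": -0.23,"z": -0.2,"ax": 0,"ay": 0,"az": 0,"gripper": 0},{"x": -0.1,"y": -0.26,"z": -0.18,"ax": 0,"ay": 0,"az": 0,"gripper": 0},{"x": 0,"y": 0,"z": 0,"ax": 0,"ay": 0,"az": 0,"gripper": 0}]'

```text
time_s: 6.35
eef_pos: [0.4219, 0.239, 0.2101]
eef_rot: [0.013, 0.987, -0.158, -0.005]
ft_force: [-51.3, -51.4, 63.6]
grip_width: 0.093
gripper_force: 62.0
```

```bash
python3 - <<'E'
from h import *
s=st(); g=F.T@(s['eef_pos']-.0187*KM[:,2]-O); print('grasp fix', g.round(4)); turn(KM)
E
```

```text
6.35 [0.4219 0.239  0.2101] w 0.093 gf 62.0 f [-51.3 -51.4  63.6] j [ 0.09  0.18 -0.76  1.73  0.14  1.31 -2.59]
grasp fix [-0.0738 -0.0495  0.2288]
turn 1 x [0.308 0.067 0.006]
```

Call:
send_rows --series '[{"x": 0,"y": 0.08,"z": -0.06,"ax": 0,"ay": 0,"az": 0,"gripper": 0},{"x": 0,"y": 0,"z": 0,"ax": 0,"ay": 0,"az": 0,"gripper": 0}]'

```text
time_s: 6.6
eef_pos: [0.4217, 0.2396, 0.2119]
eef_rot: [0.005, 0.988, -0.156, -0.004]
ft_force: [-23.2, -14.2, 15.1]
grip_width: 0.091
gripper_force: 61.5
```

```bash
python3 - <<'E'
from h import *
s=st(); g=F.T@(s['eef_pos']-.0187*KM[:,2]-O); print('grasp fix', g.round(4),'f fix',(F.T@s['ft_force']).round(1)); turn(KM)
E
```

```text
6.6 [0.4217 0.2396 0.2119] w 0.091 gf 61.5 f [-23.2 -14.2  15.1] j [ 0.11  0.17 -0.76  1.73  0.12  1.3  -2.57]
grasp fix [-0.0742 -0.0491  0.2306] f fix [-17.6 -20.7  15.1]
turn 1 x [0.128 0.072 0.053]
```

```bash
python3 - <<'E'
from h import *
c=shot('wrist'); a=shot('top'); b=shot('scene')
f=lambda c,x0,y0,w,h,k:cv2.resize(cv2.cvtColor(c['pixels'],4)[y0:y0+h,x0:x0+w],None,fx=k,fy=k,interpolation=cv2.INTER_CUBIC)
A=f(c,150,140,210,200,2); 
u,v=proj(b,[.4217,.2396,.24]).astype(int); print(u,v)
B=f(b,u-50,v-50,100,100,4); cv2.imwrite('pics/k3.png',np.hstack([A[:400],B]))
E
```

```text
191 103
```

View pics/k3.png

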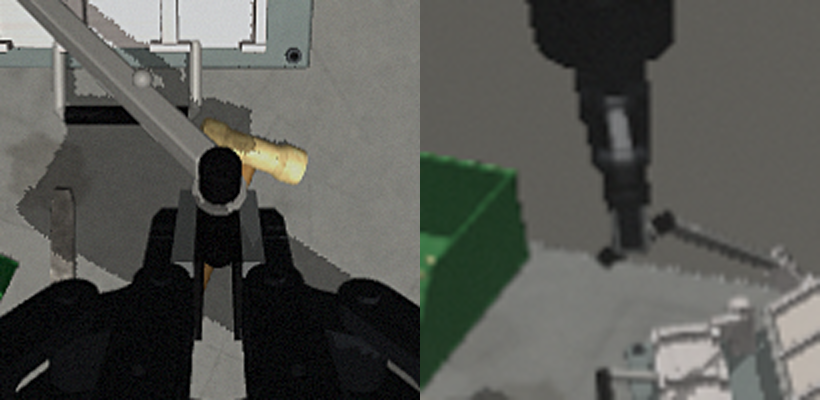

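```bash
python3 - <<'E'
from h import *
b=shot('scene'); d=ray(b,194.7,113); ey=wv([0,1,0])
t=((W(0,-.049,0)-b['p'])@ey)/(d@ey); p=b['p']+t*d; q=F.T@(p-O); print('peg',q.round(4)); s=st()
m=N@q; th=np.arcsin((m-.048)/.225); print('theta',th,'y_c',q[1]+.225*np.cos(th))
g=F.T@(s['eef_pos']-.0187*KM[:,2]-O); print('grasp',g.round(4),'move tool',((KM.T@F@(q-U*.002-g))/.08).round(3))
E
```

```text
peg [-0.0697 -0.049   0.2131]
6.8 [0.4217 0.2395 0.2118] w 0.09 gf 61.6 f [-23.  -14.4  15.9] j [ 0.11  0.17 -0.76  1.73  0.12  1.3  -2.57]
theta 0.866111872179211 y_c 0.09675353171025332
grasp [-0.0742 -0.0491  0.2305] move tool [ 0.035 -0.001  0.23 ]
```

The crop shows the peg had slid down to the fingertips. At θ≈0.87 I'll regrip 17 mm lower and carry on with the corrected arc.

Call:
send_rows --series '[{"x": 0,"y": 0,"z": 0,"ax": 0,"ay": 0,"az": 0,"gripper": 30},{"x": 0,"y": 0,"z": 0,"ax": 0,"ay": 0,"az": 0,"gripper": 30},{"x": 0.02,"y": 0,"z": 0.12,"ax": 0,"ay": 0,"az": 0,"gripper": 30},{"x": 0.02,"y": 0,"z": 0.12,"ax": 0,"ay": 0,"az": 0,"gripper": 30},{"x": 0,"y": 0,"z": 0,"ax": 0,"ay": 0,"az": 0,"gripper": 30}]'

```text
time_s: 7.42
eef_pos: [0.4284, 0.2408, 0.1899]
eef_rot: [0.002, 0.988, -0.156, -0.003]
ft_force: [0.4, -0.1, 0.9]
grip_width: 0.3
gripper_force: 0.0
```

```bash
python3 - <<'E'
from h import *
s=st(); turn(KM); q=np.array([-.0697,-.049,.2131]); g=F.T@(s['eef_pos']-.0187*KM[:,2]-O); print('grasp',g.round(4),'move tool',((KM.T@F@(q-U*.002-g))/.08).round(3))
keep_arc(.866,2.03,12)
E
```

```text
7.42 [0.4284 0.2408 0.1899] w 0.3 gf 0.0 f [ 0.4 -0.1  0.9] j [ 0.1   0.2  -0.76  1.76  0.14  1.25 -2.58]
turn 1 x [0.047 0.051 0.059]
grasp [-0.0682 -0.0458  0.2086] move tool [-0.04   0.041 -0.043]
0.96 [-0.08 -0.22 -0.14]
1.06 [-0.07 -0.23 -0.13]
1.16 [-0.06 -0.24 -0.11]
1.25 [-0.05 -0.25 -0.08]
1.35 [-0.04 -0.26 -0.06]
1.45 [-0.02 -0.27 -0.04]
1.54 [-0.01 -0.27 -0.02]
1.64 [ 0.   -0.27  0.01]
1.74 [ 0.02 -0.27  0.03]
1.84 [ 0.03 -0.27  0.05]
1.93 [ 0.04 -0.26  0.07]
2.03 [ 0.05 -0.25  0.09]
```

Call:
send_rows --series '[{"x": -0.02,"y": 0.04,"z": -0.02,"ax": 0,"ay": 0,"az": 0,"gripper": 0},{"x": 0,"y": 0,"z": 0,"ax": 0,"ay": 0,"az": 0,"gripper": 0},{"x": 0,"y": 0,"z": 0,"ax": 0,"ay": 0,"az": 0,"gripper": 0}]' --squeeze 60

```text
time_s: 7.8
eef_pos: [0.4264, 0.2394, 0.1928]
eef_rot: [0.001, 0.988, -0.155, -0.001]
ft_force: [3.6, 3.2, -7.3]
grip_width: 0.106
gripper_force: 58.3
```

Call:
send_rows --series '[{"x": -0.08,"y": -0.22,"z": -0.14,"ax": 0,"ay": 0,"az": 0,"gripper": 0},{"x": -0.07,"y": -0.23,"z": -0.13,"ax": 0,"ay": 0,"az": 0,"gripper": 0},{"x": -0.06,"y": -0.24,"z": -0.11,"ax": 0,"ay": 0,"az": 0,"gripper": 0},{"x": 0,"y": 0,"z": 0,"ax": 0,"ay": 0,"az": 0,"gripper": 0}]'

```text
time_s: 8.3
eef_pos: [0.4266, 0.2976, 0.224]
eef_rot: [0.001, 0.988, -0.154, -0.002]
ft_force: [-5.7, -3.1, 8.3]
grip_width: 0.109
gripper_force: 60.3
```

```bash
cat >> h.py <<'E'
def kp(yc=.0968,mc=.048):
    s=st(); g=F.T@(s['eef_pos']-.0187*KM[:,2]-O); y,m=g[1],N@g
    print('grasp',g.round(4),'th',np.arctan2(m-mc,yc-y).round(3),'r',np.hypot(m-mc,yc-y).round(4),'u',(U@g).round(4),'ffix',(F.T@s['ft_force']).round(1))
E
python3 -c "
from h import *
kp()"
```

```text
8.3 [0.4266 0.2976 0.224 ] w 0.109 gf 60.3 f [-5.7 -3.1  8.3] j [ 0.    0.24 -0.79  1.64  0.18  1.34 -2.69]
grasp [-0.0877  0.0076  0.2427] th 1.162 r 0.2245 u 0.0454 ffix [-4.4 -4.7  8.3]
```

Forces are low now, so I'll continue.

Call:
send_rows --series '[{"x": -0.05,"y": -0.25,"z": -0.08,"ax": 0,"ay": 0,"az": 0,"gripper": 0},{"x": -0.04,"y": -0.26,"z": -0.06,"ax": 0,"ay": 0,"az": 0,"gripper": 0},{"x": -0.02,"y": -0.27,"z": -0.04,"ax": 0,"ay": 0,"az": 0,"gripper": 0},{"x": -0.01,"y": -0.27,"z": -0.02,"ax": 0,"ay": 0,"az": 0,"gripper": 0}]'

```text
time_s: 8.8
eef_pos: [0.4445, 0.3789, 0.2391]
eef_rot: [0.002, 0.988, -0.156, -0.001]
ft_force: [-0.4, -1.7, 1.1]
grip_width: 0.106
gripper_force: 63.0
```

Call:
send_rows --series '[{"x": 0,"y": -0.27,"z": 0.01,"ax": 0,"ay": 0,"az": 0,"gripper": 0},{"x": 0.02,"y": -0.27,"z": 0.03,"ax": 0,"ay": 0,"az": 0,"gripper": 0},{"x": 0.03,"y": -0.27,"z": 0.05,"ax": 0,"ay": 0,"az": 0,"gripper": 0},{"x": 0,"y": 0,"z": 0,"ax": 0,"ay": 0,"az": 0,"gripper": 0}]'

```text
time_s: 9.3
eef_pos: [0.4692, 0.44, 0.2316]
eef_rot: [0.001, 0.988, -0.156, -0.001]
ft_force: [1.0, -0.5, 4.1]
grip_width: 0.106
gripper_force: 65.5
```

```bash
python3 -c "
from h import *
kp()"
```

```text
9.3 [0.4692 0.44   0.2316] w 0.106 gf 65.5 f [ 1.  -0.5  4.1] j [-0.31  0.53 -0.76  1.28  0.35  1.47 -2.92]
grasp [-0.0917  0.1562  0.2503] th 1.841 r 0.2226 u 0.0458 ffix [ 1.1 -0.1  4.1]
```

Call:
send_rows --series '[{"x": 0.04,"y": -0.2,"z": 0.06,"ax": 0,"ay": 0,"az": 0,"gripper": 0},{"x": 0,"y": 0,"z": 0,"ax": 0,"ay": 0,"az": 0,"gripper": 0}]'

```text
time_s: 9.55
eef_pos: [0.4767, 0.4542, 0.2268]
eef_rot: [0.0, 0.988, -0.156, -0.001]
ft_force: [2.2, 2.2, 3.6]
grip_width: 0.105
gripper_force: 66.8
```

Call:
send_rows --series '[{"x": 0.04,"y": -0.2,"z": 0.07,"ax": 0,"ay": 0,"az": 0,"gripper": 0},{"x": 0,"y": 0,"z": 0,"ax": 0,"ay": 0,"az": 0,"gripper": 0}]'

```text
time_s: 9.8
eef_pos: [0.4849, 0.4682, 0.221]
eef_rot: [0.001, 0.988, -0.156, -0.001]
ft_force: [3.3, 1.1, 1.2]
grip_width: 0.108
gripper_force: 68.2
```

```bash
python3 -c "
from h import *
kp()"
```

```text
9.8 [0.4849 0.4682 0.221 ] w 0.108 gf 68.2 f [3.3 1.1 1.2] j [-0.37  0.6  -0.73  1.2   0.39  1.48 -2.93]
grasp [-0.0856  0.1879  0.2397] th 1.994 r 0.2219 u 0.0457 ffix [2.8 2.1 1.2]
```

Call:
send_rows --series '[{"x": 0,"y": 0,"z": 0,"ax": 0,"ay": 0,"az": 0,"gripper": 30},{"x": 0,"y": 0,"z": 0,"ax": 0,"ay": 0,"az": 0,"gripper": 30},{"x": 0,"y": 0,"z": -0.3,"ax": 0,"ay": 0,"az": 0,"gripper": 30},{"x": 0,"y": 0,"z": -0.5,"ax": 0,"ay": 0,"az": 0,"gripper": 30},{"x": 0,"y": 0,"z": -0.6,"ax": 0,"ay": 0,"az": 0,"gripper": 30}]'

```text
time_s: 10.42
eef_pos: [0.4836, 0.4677, 0.3333]
eef_rot: [0.002, 0.988, -0.155, -0.002]
ft_force: [0.5, 0.7, 0.6]
grip_width: 0.301
gripper_force: 0.0
```

```bash
python3 - <<'E'
from h import *
st()
p=go([.43,.02,.33],KM); go([.40,-.185,.22],KM,p0=p)
a=shot('top'); c=shot('wrist')
Rt=q2m([.001,.988,-.157,0]); T=np.array(c['mount']); c['R']=Rt@T[:3,:3]; c['p']=Rt@T[:3,3]+np.array([.4498,.1595,.2017])
fx=lambda p:(F.T@(p-O)).round(4)
for n,u,z in [('b',(102,123),.012),('b',(364,118),.012),('b',(367,314),.012),('b',(135,314),.012),('h',(197,361),.05),('h',(284,361),.05)]:
    P=onz(c,u[0]/1.5,u[1]/1.5,z); print(n,P.round(4),fx(P))
E
```

```text
10.43 [0.4836 0.4677 0.3333] w 0.301 gf 0.0 f [0.5 0.7 0.6] j [-0.43  0.58 -0.74  0.97  0.38  1.72 -2.9 ]
go [0.43 0.02 0.33] 9 x [0.1235 0.614  0.0046]
go [ 0.4   -0.185  0.22 ] 5 x [0.0888 0.5103 0.275 ]
b [0.6151 0.3347 0.012 ] [0.0799 0.1017 0.012 ]
b [0.5519 0.1434 0.012 ] [ 0.0796 -0.0997  0.012 ]
b [0.4029 0.1921 0.012 ] [-0.0772 -0.1     0.012 ]
b [0.4655 0.3861 0.012 ] [-0.0783  0.1038  0.012 ]
h [0.421  0.3283 0.05  ] [-0.1026  0.035   0.05  ]
h [0.3997 0.261  0.05  ] [-0.1018 -0.0356  0.05  ]
```

Call:
send_rows --series '[{"x": 0.1235,"y": 0.614,"z": 0.004,"ax": 0,"ay": 0,"az": 0,"gripper": 60},{"x": 0.1235,"y": 0.614,"z": 0.004,"ax": 0,"ay": 0,"az": 0,"gripper": 60},{"x": 0.1235,"y": 0.614,"z": 0.004,"ax": 0,"ay": 0,"az": 0,"gripper": 60},{"x": 0.1235,"y": 0.614,"z": 0.004,"ax": 0,"ay": 0,"az": 0,"gripper": 60},{"x": 0.1235,"y": 0.614,"z": 0.004,"ax": 0,"ay": 0,"az": 0,"gripper": 60}]'

```text
time_s: 11.15
eef_pos: [0.4548, 0.2177, 0.3314]
eef_rot: [0.002, 0.988, -0.156, -0.002]
ft_force: [0.3, 0.0, 1.1]
grip_width: 0.598
gripper_force: 0.0
```

Call:
send_rows --series '[{"x": 0.1235,"y": 0.614,"z": 0.004,"ax": 0,"ay": 0,"az": 0,"gripper": 60},{"x": 0.1235,"y": 0.614,"z": 0.004,"ax": 0,"ay": 0,"az": 0,"gripper": 60},{"x": 0.1235,"y": 0.614,"z": 0.004,"ax": 0,"ay": 0,"az": 0,"gripper": 60},{"x": 0.1235,"y": 0.614,"z": 0.004,"ax": 0,"ay": 0,"az": 0,"gripper": 60}]'

```text
time_s: 11.65
eef_pos: [0.4318, 0.0189, 0.3308]
eef_rot: [0.001, 0.988, -0.156, -0.001]
ft_force: [0.8, 0.4, -0.6]
grip_width: 0.6
gripper_force: 0.0
```

Call:
send_rows --series '[{"x": 0.089,"y": 0.51,"z": 0.275,"ax": 0,"ay": 0,"az": 0,"gripper": 60},{"x": 0.089,"y": 0.51,"z": 0.275,"ax": 0,"ay": 0,"az": 0,"gripper": 60},{"x": 0.089,"y": 0.51,"z": 0.275,"ax": 0,"ay": 0,"az": 0,"gripper": 60},{"x": 0.089,"y": 0.51,"z": 0.275,"ax": 0,"ay": 0,"az": 0,"gripper": 60},{"x": 0.089,"y": 0.51,"z": 0.275,"ax": 0,"ay": 0,"az": 0,"gripper": 60}]'

```text
time_s: 12.28
eef_pos: [0.4027, -0.1858, 0.2207]
eef_rot: [0.001, 0.988, -0.156, -0.002]
ft_force: [-1.0, -0.1, -0.3]
grip_width: 0.604
gripper_force: 0.0
```

Call:
send_rows --series '[{"x": 0,"y": 0,"z": 0,"ax": 0,"ay": 0,"az": 0,"gripper": 60}]'

```text
time_s: 12.4
eef_pos: [0.401, -0.1873, 0.2193]
eef_rot: [0.001, 0.987, -0.158, -0.004]
ft_force: [-0.8, 0.6, -0.6]
grip_width: 0.598
gripper_force: 0.0
```

```bash
cat >> h.py <<'E'
def gold(c,amin=60,box=(0.3,0.7,-.4,.05),z=.021):
    m=cv2.inRange(cv2.cvtColor(c['pixels'],cv2.COLOR_RGB2HSV),(15,90,60),(40,255,255))
    cs,_=cv2.findContours(m,cv2.RETR_EXTERNAL,2); out=[]
    for x in cs:
        if cv2.contourArea(x)<amin: continue
        P=np.array([onz(c,u,v,z)[:2] for u,v in x[:,0,:]])
        r=cv2.minAreaRect((P*1000).astype(np.float32)); q=np.array(r[0])/1000
        if box[0]<q[0]<box[1] and box[2]<q[1]<box[3]: out.append((q,r[1],r[2],cv2.minAreaRect(x)[0]))
    return out
def dark(c,uv,rad,z=.021):
    "dark panel nearest to pixel uv, on plane z: centre, sides mm, angle"
    g=c['pixels'].max(2); u,v=map(int,uv); m=np.zeros_like(g); s=slice(max(v-rad,0),v+rad),slice(max(u-rad,0),u+rad)
    hsv=cv2.cvtColor(c['pixels'],cv2.COLOR_RGB2HSV); m[s]=((hsv[...,1]<90)[s]*255).astype(np.uint8)
    n,l,stt,ce=cv2.connectedComponentsWithStats(m); i=l[v,u]
    x=cv2.findContours((l==i).astype(np.uint8),cv2.RETR_EXTERNAL,2)[0][0]
    P=np.array([onz(c,a,b,z)[:2] for a,b in x[:,0,:]]); r=cv2.minAreaRect((P*1000).astype(np.float32)); return np.array(r[0])/1000,r[1],r[2]
E
python3 - <<'E'
from h import *
st(); c=shot('wrist'); save(c,'w4.png',k=1.5)
for g in gold(c): print(g[0].round(4),np.round(g[1],1),round(g[2],1),np.round(g[3])); print('   panel',dark(c,g[3],25))
E
```

```text
12.4 [ 0.401  -0.1873  0.2193] w 0.598 gf 0.0 f [-0.8  0.6 -0.6] j [ 0.68  0.01 -0.31  1.84  0.01  1.29 -1.53]
[ 0.3277 -0.0585] [31.6 68.2] 63.0 [186. 241.]
   panel (array([ 0.32823492, -0.06319535]), (9.708578109741211, 6.172981262207031), 66.39623260498047)
[ 0.4405 -0.1309] [41.4 37.2] 71.6 [203. 149.]
   panel (array([ 0.43997433, -0.12937105]), (24.121511459350586, 17.353708267211914), 71.53807830810547)
[ 0.4145 -0.2575] [41.7 36.8] 63.8 [309. 137.]
   panel (array([ 0.41318237, -0.25831897]), (24.841920852661133, 18.874351501464844), 63.94550704956055)
[ 0.455  -0.2029] [35.8 39.5] 1.9 [256. 119.]
   panel (array([ 0.45465442, -0.20293289]), (18.848894119262695, 24.621973037719727), 2.24070405960083)
```

View pics/w4.png

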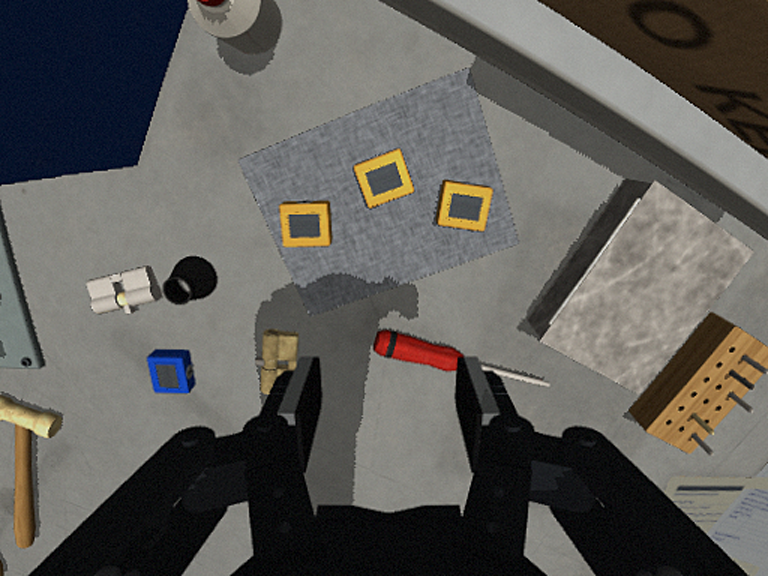

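The wrist view shows three gold bodies, all front up, at (305,223), (384,178) and (465,206). The blue one at (170,371) is not meant. Body A, at (0.4405,−0.131), already has its 36 mm axis parallel to the fixture's x.

Call:
send_rows --series '[{"x": 0,"y": 0,"z": 0,"ax": 0,"ay": 0,"az": -1,"gripper": 60},{"x": 0,"y": 0,"z": 0,"ax": 0,"ay": 0,"az": -1,"gripper": 60},{"x": 0,"y": 0,"z": 0,"ax": 0,"ay": 0,"az": -1,"gripper": 60},{"x": 0,"y": 0,"z": 0,"ax": 0,"ay": 0,"az": -1,"gripper": 60},{"x": 0,"y": 0,"z": 0,"ax": 0,"ay": 0,"az": -1,"gripper": 60}]'

```text
time_s: 13.08
eef_pos: [0.4041, -0.1833, 0.2222]
eef_rot: [0.001, 0.998, 0.064, -0.001]
ft_force: [0.4, -0.1, -0.1]
grip_width: 0.6
gripper_force: 0.0
```

Call:
send_rows --series '[{"x": 0,"y": 0,"z": 0,"ax": 0,"ay": 0,"az": -1,"gripper": 60},{"x": 0,"y": 0,"z": 0,"ax": 0,"ay": 0,"az": -1,"gripper": 60},{"x": 0,"y": 0,"z": 0,"ax": 0,"ay": 0,"az": -1,"gripper": 60},{"x": 0,"y": 0,"z": 0,"ax": 0,"ay": 0,"az": -1,"gripper": 60},{"x": 0,"y": 0,"z": 0,"ax": 0,"ay": 0,"az": -1,"gripper": 60}]'

```text
time_s: 13.7
eef_pos: [0.4041, -0.1833, 0.2222]
eef_rot: [0.001, 0.96, 0.279, -0.002]
ft_force: [0.3, -0.1, 0.8]
grip_width: 0.599
gripper_force: 0.0
```

Call:
send_rows --series '[{"x": 0,"y": 0,"z": 0,"ax": 0,"ay": 0,"az": -1,"gripper": 60},{"x": 0,"y": 0,"z": 0,"ax": 0,"ay": 0,"az": -1,"gripper": 60},{"x": 0,"y": 0,"z": 0,"ax": 0,"ay": 0,"az": -1,"gripper": 60},{"x": 0,"y": 0,"z": 0,"ax": 0,"ay": 0,"az": -1,"gripper": 60},{"x": 0,"y": 0,"z": 0,"ax": 0,"ay": 0,"az": -1,"gripper": 60}]'

```text
time_s: 14.32
eef_pos: [0.4041, -0.1833, 0.2222]
eef_rot: [0.0, 0.877, 0.48, -0.002]
ft_force: [0.8, 0.2, -0.1]
grip_width: 0.601
gripper_force: 0.0
```

Call:
send_rows --series '[{"x": 0,"y": 0,"z": 0,"ax": 0,"ay": 0,"az": -1,"gripper": 60},{"x": 0,"y": 0,"z": 0,"ax": 0,"ay": 0,"az": -1,"gripper": 60},{"x": 0,"y": 0,"z": 0,"ax": 0,"ay": 0,"az": -1,"gripper": 60},{"x": 0,"y": 0,"z": 0,"ax": 0,"ay": 0,"az": 0,"gripper": 60}]'

```text
time_s: 14.82
eef_pos: [0.404, -0.1836, 0.2221]
eef_rot: [0.0, 0.808, 0.589, -0.002]
ft_force: [-0.4, -0.4, -0.4]
grip_width: 0.598
gripper_force: 0.0
```

```bash
cat >> h.py <<'E'
PM=ori(wv([1,0,0]),[0,0,-1])
def YM(deg): a=np.radians(deg); return ori([np.cos(a),np.sin(a),0],[0,0,-1])
E
python3 - <<'E'
from h import *
st(); M=YM(-18.4); turn(M)
p=go([.4405,-.131,.07],M); go([.4405,-.131,.003],M,p0=p)
E
```

```text
14.82 [ 0.404  -0.1836  0.2221] w 0.598 gf 0.0 f [-0.4 -0.4 -0.4] j [ 0.68  0.01 -0.33  1.84  0.01  1.3   0.04]
turn 1 x [-0.021  0.033  0.116]
go [ 0.4405 -0.131   0.07  ] 3 x [0.2559 0.0753 0.6337]
go [ 0.4405 -0.131   0.003 ] 2 x [0.     0.     0.4188]
```

Call:
send_rows --series '[{"x": 0.256,"y": 0.075,"z": 0.634,"ax": -0.02,"ay": 0.03,"az": 0.12,"gripper": 60},{"x": 0.256,"y": 0.075,"z": 0.634,"ax": 0,"ay": 0,"az": 0,"gripper": 60},{"x": 0.256,"y": 0.075,"z": 0.634,"ax": 0,"ay": 0,"az": 0,"gripper": 60},{"x": 0,"y": 0,"z": 0,"ax": 0,"ay": 0,"az": 0,"gripper": 60}]'

```text
time_s: 15.32
eef_pos: [0.4377, -0.1292, 0.0664]
eef_rot: [-0.003, 0.811, 0.585, -0.002]
ft_force: [-0.6, -0.4, -0.0]
grip_width: 0.598
gripper_force: 0.0
```

```bash
python3 - <<'E'
from h import *
st(); M=YM(-18.4); turn(M); c=shot('wrist')
for g in gold(c): print(g[0].round(4),np.round(g[1],1),round(g[2],1),np.round(g[3]))
go([.4405,-.131,.003],M)
E
```

```text
15.32 [ 0.4377 -0.1292  0.0664] w 0.598 gf 0.0 f [-0.6 -0.4 -0. ] j [ 0.58  0.22 -0.4   2.    0.1   0.95 -0.19]
turn 1 x [-0.091 -0.011  0.004]
[ 0.421  -0.2395] [30.4 37.3] 64.5 [278. 328.]
[ 0.4464 -0.197 ] [51.5 21.6] 83.9 [294. 284.]
[ 0.4406 -0.1269] [44.1 35.3] 73.5 [260. 210.]
[ 0.3307 -0.0526] [31.1 67.6] 63.0 [ 82. 163.]
go [ 0.4405 -0.131   0.003 ] 2 x [0.0022 0.0093 0.4105]
```

Call:
send_rows --series '[{"x": -0.01,"y": 0.02,"z": 0.4,"ax": 0,"ay": 0,"az": 0,"gripper": 60},{"x": 0,"y": 0,"z": 0.38,"ax": 0,"ay": 0,"az": 0,"gripper": 60},{"x": 0,"y": 0,"z": 0,"ax": 0,"ay": 0,"az": 0,"gripper": 60}]'

```text
time_s: 15.75
eef_pos: [0.4405, -0.1342, 0.0074]
eef_rot: [-0.001, 0.812, 0.584, -0.001]
ft_force: [-0.5, 1.4, 0.1]
grip_width: 0.604
gripper_force: 0.0
```

Call:
send_rows --series '[{"x": 0,"y": 0,"z": 0,"ax": 0,"ay": 0,"az": 0,"gripper": 0},{"x": 0,"y": 0,"z": 0,"ax": 0,"ay": 0,"az": 0,"gripper": 0},{"x": 0,"y": 0,"z": 0,"ax": 0,"ay": 0,"az": 0,"gripper": 0}]' --squeeze 50

```text
time_s: 16.12
eef_pos: [0.4425, -0.1343, 0.0093]
eef_rot: [0.001, 0.812, 0.584, 0.0]
ft_force: [-2.7, -0.0, 7.9]
grip_width: 0.407
gripper_force: 51.0
```

```bash
python3 - <<'E'
from h import *
s=st(); turn(PM); p=s['eef_pos']; p=go(p+[0,0,.05])
q=go([.43,-.06,.27],PM,p0=p); q=go([.43,.06,.27],PM,p0=q); q=go(W(-.09,-.052,.2),PM,p0=q); 
E
```

```text
16.12 [ 0.4425 -0.1343  0.0093] w 0.407 gf 51.0 f [-2.7 -0.   7.9] j [ 0.56  0.31 -0.38  2.04  0.16  0.82 -0.23]
turn 1 x [ 0.032  0.01  -0.067]
go [ 0.4425 -0.1343  0.0593] 1 x [-6.00e-04  1.70e-03 -6.25e-01]
go [ 0.43 -0.06  0.27] 5 x [ 0.1666 -0.0876 -0.5267]
go [0.43 0.06 0.27] 3 x [ 0.475  -0.1562  0.    ]
go [0.4058 0.2417 0.2   ] 4 x [ 0.5158 -0.2493  0.2188]
```

Call:
send_rows --series '[{"x": 0,"y": 0,"z": -0.3,"ax": 0,"ay": 0,"az": 0,"gripper": 0},{"x": 0,"y": 0,"z": -0.5,"ax": 0,"ay": 0,"az": 0,"gripper": 0},{"x": 0.16,"y": -0.08,"z": -0.53,"ax": 0,"ay": 0,"az": 0,"gripper": 0},{"x": 0.16,"y": -0.08,"z": -0.53,"ax": 0,"ay": 0,"az": 0,"gripper": 0},{"x": 0.16,"y": -0.08,"z": -0.53,"ax": 0,"ay": 0,"az": 0,"gripper": 0}]'

```text
time_s: 16.75
eef_pos: [0.4351, -0.0904, 0.2011]
eef_rot: [0.001, 0.812, 0.584, 0.0]
ft_force: [0.6, -1.0, -0.8]
grip_width: 0.404
gripper_force: 50.5
```

Call:
send_rows --series '[{"x": 0.16,"y": -0.08,"z": -0.53,"ax": 0,"ay": 0,"az": 0,"gripper": 0},{"x": 0.16,"y": -0.08,"z": -0.53,"ax": 0,"ay": 0,"az": 0,"gripper": 0},{"x": 0.475,"y": -0.156,"z": 0,"ax": 0,"ay": 0,"az": 0,"gripper": 0},{"x": 0.475,"y": -0.156,"z": 0,"ax": 0,"ay": 0,"az": 0,"gripper": 0},{"x": 0.475,"y": -0.156,"z": 0,"ax": 0,"ay": 0,"az": 0,"gripper": 0}]'

```text
time_s: 17.38
eef_pos: [0.4316, 0.0587, 0.2845]
eef_rot: [0.001, 0.812, 0.584, 0.0]
ft_force: [0.4, -0.0, -0.5]
grip_width: 0.402
gripper_force: 50.5
```

Call:
send_rows --series '[{"x": 0.516,"y": -0.25,"z": 0.22,"ax": 0,"ay": 0,"az": -0.07,"gripper": 0},{"x": 0.516,"y": -0.25,"z": 0.22,"ax": 0,"ay": 0,"az": 0,"gripper": 0},{"x": 0.516,"y": -0.25,"z": 0.22,"ax": 0,"ay": 0,"az": 0,"gripper": 0},{"x": 0.516,"y": -0.25,"z": 0.22,"ax": 0,"ay": 0,"az": 0,"gripper": 0},{"x": 0,"y": 0,"z": 0,"ax": 0,"ay": 0,"az": 0,"gripper": 0}]'

```text
time_s: 18.0
eef_pos: [0.4052, 0.2428, 0.2128]
eef_rot: [-0.001, 0.808, 0.59, -0.0]
ft_force: [0.5, 0.3, -2.0]
grip_width: 0.406
gripper_force: 50.5
```

```bash
python3 - <<'E'
from h import *
s=st(); turn(PM); c=shot('wrist'); save(c,'w5.png',k=1.5)
for x in(-.06,-.02):
  for y in (-.078,-.026,.026,.078): print((x,y),(proj(c,W(x,y,.046))*1.5).round(),end=' ')
go(W(-.09,-.052,.2),PM)
E
```

```text
18.0 [0.4052 0.2428 0.2128] w 0.406 gf 50.5 f [ 0.5  0.3 -2. ] j [ 0.16  0.13 -0.83  1.77  0.1   1.29 -1.  ]
turn 1 x [-0.021 -0.005  0.089]
(-0.06, -0.078) [427. 291.] (-0.06, -0.026) [429. 225.] (-0.06, 0.026) [432. 152.] (-0.06, 0.078) [435.  72.] (-0.02, -0.078) [478. 291.] (-0.02, -0.026) [483. 225.] (-0.02, 0.026) [488. 153.] (-0.02, 0.078) [494.  73.] go [0.4058 0.2417 0.2   ] 1 x [ 0.0089 -0.0122  0.1644]
```

View pics/w5.png

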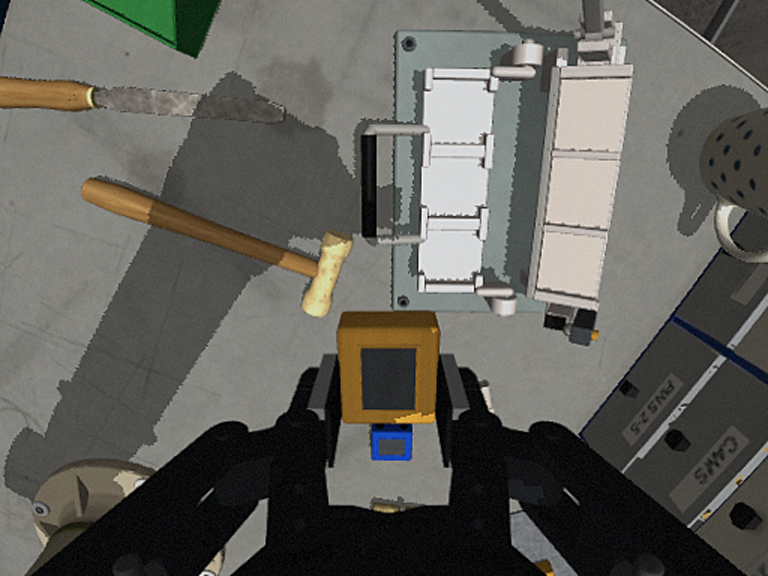

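The wrist view shows the held body between the pads, with its panel at (388,378), and the three pockets stacked between v≈75 and 290 and u≈422 and 490. I'll measure the pocket floors and the held panel with the same camera.

```bash
python3 - <<'E'
from h import *
s=st(); c=shot('wrist'); tz=s['eef_pos'][2]
r=dark(c,(388/1.5,378/1.5),40,z=tz+.0117); P=np.array([*r[0],0]); print('panel rel tool',((P-s['eef_pos'])@q2m(s['eef_rot'])).round(4)[:2],r)
g=cv2.cvtColor(c['pixels'],cv2.COLOR_RGB2GRAY); print([g[int(v/1.5),int(u/1.5)] for u,v in[(455,105),(455,180),(455,255),(425,222),(590,180),(485,222)]])
for th in (215,225,235):
  m=((g>th)*255).astype(np.uint8); n,l,stt,ce=cv2.connectedComponentsWithStats(m)
  for i in range(1,n):
    if stt[i,4]>300:
        x=cv2.findContours((l==i).astype(np.uint8),0,2)[0][0]; Q=np.array([F.T@(onz(c,a,b,.035)-O) for a,b in x[:,0,:]])
        print(th,stt[i,4],'x',np.percentile(Q[:,0],[3,97]).round(4),'y',np.percentile(Q[:,1],[3,97]).round(4))
E
```

```text
18.05 [0.4065 0.2407 0.2132] w 0.402 gf 50.5 f [ 0.9 -0.7 -1.4] j [ 0.16  0.13 -0.82  1.77  0.1   1.29 -0.99]
panel rel tool [0.0035 0.001 ] (array([0.4083176 , 0.24373163]), (24.747407913208008, 19.067989349365234), 72.1295394897461)
[np.uint8(218), np.uint8(216), np.uint8(213), np.uint8(159), np.uint8(203), np.uint8(128)]
215 707 x [-0.0629 -0.0191] y [-0.0197  0.0211]
215 735 x [-0.0647 -0.0165] y [-0.07 -0.02]
```

```bash
python3 - <<'E'
from h import *
turn(PM); p=go(W(-.042,-.055,.20),PM);go(W(-.042,-.055,.08),PM,p0=p)
E
```

```text
turn 1 x [0.    0.004 0.024]
go [0.4504 0.2239 0.2   ] 1 x [-0.0161  0.572   0.1672]
go [0.4504 0.2239 0.08  ] 3 x [0.  0.  0.5]
```

Call:
send_rows --series '[{"x": -0.016,"y": 0.57,"z": 0.167,"ax": 0,"ay": 0,"az": 0.02,"gripper": 0},{"x": 0,"y": 0,"z": 0.5,"ax": 0,"ay": 0,"az": 0,"gripper": 0},{"x": 0,"y": 0,"z": 0.5,"ax": 0,"ay": 0,"az": 0,"gripper": 0},{"x": 0,"y": 0,"z": 0.5,"ax": 0,"ay": 0,"az": 0,"gripper": 0}]'

```text
time_s: 18.6
eef_pos: [0.4517, 0.2218, 0.079]
eef_rot: [0.001, 0.811, 0.585, 0.0]
ft_force: [0.3, -0.9, -2.0]
grip_width: 0.409
gripper_force: 50.5
```

Call:
send_rows --series '[{"x": 0,"y": 0,"z": 0,"ax": 0,"ay": 0,"az": 0,"gripper": 0},{"x": 0,"y": 0,"z": 0,"ax": 0,"ay": 0,"az": 0,"gripper": 0}]'

```text
time_s: 18.85
eef_pos: [0.4516, 0.2236, 0.0811]
eef_rot: [0.0, 0.811, 0.585, 0.001]
ft_force: [-0.6, -0.5, -0.9]
grip_width: 0.404
gripper_force: 50.5
```

```bash
cat >> h.py <<'E'
def held(c,s,dz=.0117):
    "held body's panel centre in fixture frame"
    z=s['eef_pos'][2]+dz; uv=proj(c,np.array(s['eef_pos'])+[0,0,dz])
    r=dark(c,uv,45,z); return F.T@(np.array([*r[0],z])-O),r
def floors(c,th=(208,200,215),z=.035):
    g=cv2.cvtColor(c['pixels'],cv2.COLOR_RGB2GRAY)
    for t in th:
        n,l,stt,ce=cv2.connectedComponentsWithStats(((g>t)*255).astype(np.uint8))
        for i in range(1,n):
            if stt[i,4]>300:
                x=cv2.findContours((l==i).astype(np.uint8),0,2)[0][0]; Q=np.array([F.T@(onz(c,a,b,z)-O) for a,b in x[:,0,:]])
                print(t,stt[i,4],'x',np.percentile(Q[:,0],[3,97]).round(4),'y',np.percentile(Q[:,1],[3,97]).round(4))
E
python3 - <<'E'
from h import *
s=st(); turn(PM); c=shot('wrist'); save(c,'w6.png',k=1.5); print(held(c,s)); floors(c)
E
```

```text
18.85 [0.4516 0.2236 0.0811] w 0.404 gf 50.5 f [-0.6 -0.5 -0.9] j [ 0.12  0.35 -0.75  1.86  0.28  1.03 -1.07]
turn 1 x [ 0.013 -0.01  -0.025]
(array([-0.04000271, -0.05148515,  0.09283432]), (array([0.45341794, 0.22658479]), (24.733163833618164, 19.073246002197266), 71.65496063232422))
208 604 x [-0.062  -0.0229] y [0.0783 0.0832]
208 5131 x [-0.0655 -0.0174] y [0.0328 0.0733]
208 798 x [-0.0621 -0.0228] y [0.0236 0.0311]
208 2784 x [-0.0595 -0.0184] y [-0.0191  0.0217]
200 673 x [-0.062  -0.0222] y [0.0783 0.0833]
200 5192 x [-0.0655 -0.0175] y [0.0328 0.0732]
200 1039 x [0.0425 0.0833] y [0.0304 0.0632]
200 806 x [-0.0621 -0.0227] y [0.0235 0.031 ]
200 2333 x [0.0305 0.0835] y [-0.0315  0.0227]
200 2829 x [-0.0604 -0.0183] y [-0.0198  0.02  ]
200 1712 x [0.031  0.0828] y [-0.0896 -0.0406]
```

View pics/w6.png

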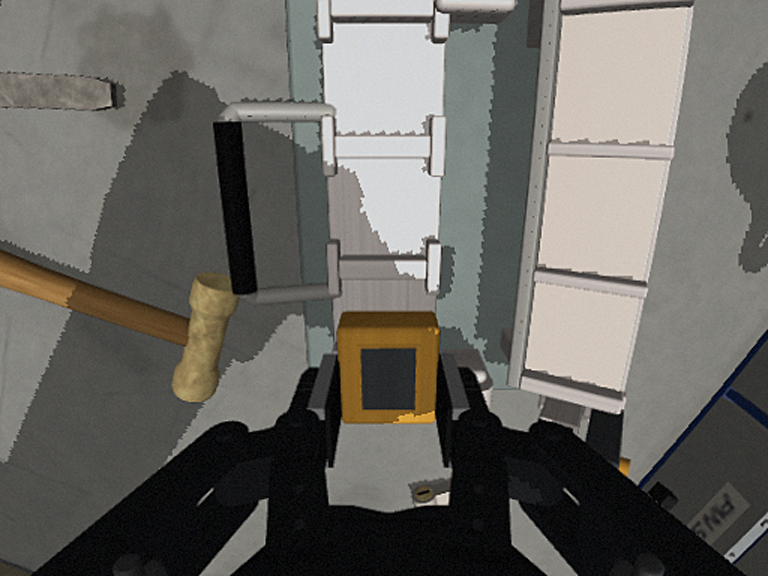

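The view shows the body over pocket 3 and pockets 1 and 2 ahead of it. In the same camera the body is about 1.6 mm too far toward +x and 0.8 mm too far toward −y. I'll correct that and lower it.

Call:
send_rows --series '[{"x": 0.01,"y": -0.02,"z": 0.2,"ax": 0,"ay": 0,"az": 0,"gripper": 0},{"x": 0,"y": 0,"z": 0.1,"ax": 0,"ay": 0,"az": 0,"gripper": 0},{"x": 0,"y": 0,"z": 0.1,"ax": 0,"ay": 0,"az": 0,"gripper": 0},{"x": 0,"y": 0,"z": 0,"ax": 0,"ay": 0,"az": 0,"gripper": 0}]'

```text
time_s: 19.4
eef_pos: [0.4484, 0.2249, 0.0464]
eef_rot: [-0.001, 0.81, 0.586, -0.001]
ft_force: [-0.6, -0.3, -1.6]
grip_width: 0.407
gripper_force: 50.6
```

Call:
send_rows --series '[{"x": 0,"y": 0,"z": 0.06,"ax": 0,"ay": 0,"az": 0,"gripper": 0},{"x": 0,"y": 0,"z": 0,"ax": 0,"ay": 0,"az": 0,"gripper": 0}]'

```text
time_s: 19.65
eef_pos: [0.4494, 0.2258, 0.0427]
eef_rot: [-0.0, 0.81, 0.586, 0.0]
ft_force: [0.6, 1.8, -0.0]
grip_width: 0.402
gripper_force: 51.7
```

```bash
python3 - <<'E'
from h import *
s=st(); c=shot('wrist'); print(held(c,s))
E
```

```text
19.65 [0.4494 0.2258 0.0427] w 0.402 gf 51.7 f [ 0.6  1.8 -0. ] j [ 0.09  0.41 -0.73  1.9   0.33  0.96 -1.11]
(array([-0.04291311, -0.05013805,  0.05439585]), (array([0.45107388, 0.22877351]), (24.76289176940918, 18.99619483947754), 73.04258728027344))
```

No contact force with the bottom about 10 mm below the rim, so it is in. Release and retreat.

Call:
send_rows --series '[{"x": 0,"y": 0,"z": 0,"ax": 0,"ay": 0,"az": 0,"gripper": 52},{"x": 0,"y": 0,"z": 0,"ax": 0,"ay": 0,"az": 0,"gripper": 52},{"x": 0,"y": 0,"z": -0.3,"ax": 0,"ay": 0,"az": 0,"gripper": 52},{"x": 0,"y": 0,"z": -0.6,"ax": 0,"ay": 0,"az": 0,"gripper": 52}]'

```text
time_s: 20.2
eef_pos: [0.4476, 0.224, 0.1135]
eef_rot: [-0.001, 0.81, 0.586, -0.003]
ft_force: [2.1, -0.3, 0.8]
grip_width: 0.521
gripper_force: 0.0
```

Call:
send_rows --series '[{"x": -0.4,"y": -0.3,"z": -0.6,"ax": 0,"ay": 0,"az": 0,"gripper": 60},{"x": -0.4,"y": -0.2,"z": -0.6,"ax": 0,"ay": 0,"az": 0,"gripper": 60},{"x": 0,"y": 0,"z": 0,"ax": 0,"ay": 0,"az": 0,"gripper": 60}]'

```text
time_s: 20.58
eef_pos: [0.3919, 0.176, 0.2142]
eef_rot: [0.003, 0.811, 0.585, 0.002]
ft_force: [0.2, -0.2, -0.4]
grip_width: 0.6
gripper_force: 0.0
```

```bash
python3 - <<'E'
from h import *
s=st(); c=shot('wrist'); a=shot('top')
for r in gold(c,box=(.3,.7,.1,.4),z=.053): print('W',F.T@(np.array([*r[0],0])-O),np.round(r[1],1),round(r[2],1)); print(dark(c,r[3],25,z=.053))
for r in gold(a): print('T',r[0].round(4),np.round(r[1],1),round(r[2],1))
p=go([.42,.03,.27],PM); p=go([.41,-.13,.25],PM,p0=p)
A=shot('wrist')
E
```

```text
20.57 [0.3919 0.176  0.2142] w 0.6 gf 0.0 f [ 0.2 -0.2 -0.4] j [ 0.33 -0.   -0.81  1.87  0.    1.27 -0.81]
W [-0.04326744 -0.05008209  0.        ] [38.8 36.3] 72.0
(array([0.45116418, 0.22849634]), (23.862682342529297, 18.060806274414062), 73.24383544921875)
T [ 0.4115 -0.256 ] [41.1 37.3] 64.7
T [ 0.4525 -0.2018] [41.  36.1] 89.1
go [0.42 0.03 0.27] 3 x [-0.5416  0.3037 -0.2465]
go [ 0.41 -0.13  0.25] 3 x [-0.6463  0.1686  0.0833]
```

Call:
send_rows --series '[{"x": -0.54,"y": 0.3,"z": -0.25,"ax": 0,"ay": 0,"az": 0,"gripper": 60},{"x": -0.54,"y": 0.3,"z": -0.25,"ax": 0,"ay": 0,"az": 0,"gripper": 60},{"x": -0.54,"y": 0.3,"z": -0.25,"ax": 0,"ay": 0,"az": 0,"gripper": 60}]'

```text
time_s: 21.1
eef_pos: [0.4188, 0.0301, 0.2693]
eef_rot: [-0.002, 0.81, 0.587, -0.001]
ft_force: [0.0, 1.1, 0.6]
grip_width: 0.601
gripper_force: 0.0
```

Call:
send_rows --series '[{"x": -0.65,"y": 0.17,"z": 0.08,"ax": 0,"ay": 0,"az": 0,"gripper": 60},{"x": -0.65,"y": 0.17,"z": 0.08,"ax": 0,"ay": 0,"az": 0,"gripper": 60},{"x": -0.65,"y": 0.17,"z": 0.08,"ax": 0,"ay": 0,"az": 0,"gripper": 60}]'

```text
time_s: 21.48
eef_pos: [0.4084, -0.131, 0.2491]
eef_rot: [-0.002, 0.81, 0.586, -0.001]
ft_force: [0.7, 0.3, -0.2]
grip_width: 0.598
gripper_force: 0.0
```

Call:
send_rows --series '[{"x": 0,"y": 0,"z": 0,"ax": 0,"ay": 0,"az": -1,"gripper": 60},{"x": 0,"y": 0,"z": 0,"ax": 0,"ay": 0,"az": -1,"gripper": 60},{"x": 0,"y": 0,"z": 0,"ax": 0,"ay": 0,"az": -1,"gripper": 60},{"x": 0,"y": 0,"z": 0,"ax": 0,"ay": 0,"az": -1,"gripper": 60},{"x": 0,"y": 0,"z": 0,"ax": 0,"ay": 0,"az": 0,"gripper": 60}]'

```text
time_s: 22.1
eef_pos: [0.4087, -0.1293, 0.2494]
eef_rot: [-0.002, 0.696, 0.718, -0.001]
ft_force: [0.2, -0.1, -0.7]
grip_width: 0.6
gripper_force: 0.0
```

```bash
python3 - <<'E'
from h import *
st(); c=shot('wrist')
for r in gold(c,box=(.35,.7,-.4,.05)): print('W',r[0].round(4),np.round(r[1],1),round(r[2],1),dark(c,r[3],25))
M=YM(1.9); turn(M); p=go([.455,-.2029,.07],M); go([.455,-.2029,.004],M,p0=p)
E
```

```text
22.1 [ 0.4087 -0.1293  0.2494] w 0.6 gf 0.0 f [ 0.2 -0.1 -0.7] j [ 0.65 -0.03 -0.41  1.82 -0.01  1.36  0.28]
W [ 0.4135 -0.2542] [46.1 38.6] 63.8 (array([ 0.41341992, -0.25843918]), (23.742063522338867, 18.412349700927734), 62.549339294433594)
W [ 0.4542 -0.2003] [35.9 43.3] 1.9 (array([ 0.45473505, -0.2030641 ]), (18.92731285095215, 21.768627166748047), 1.8405535221099854)
turn 1 x [-0.043 -0.019 -0.042]
go [ 0.455  -0.2029  0.07  ] 4 x [-0.2345  0.1369  0.5617]
go [ 0.455  -0.2029  0.004 ] 2 x [0.     0.     0.4125]
```

Call:
send_rows --series '[{"x": -0.235,"y": 0.137,"z": 0.56,"ax": 0,"ay": 0,"az": 0,"gripper": 60},{"x": -0.235,"y": 0.137,"z": 0.56,"ax": 0,"ay": 0,"az": 0,"gripper": 60},{"x": -0.235,"y": 0.137,"z": 0.56,"ax": 0,"ay": 0,"az": 0,"gripper": 60},{"x": -0.235,"y": 0.137,"z": 0.56,"ax": 0,"ay": 0,"az": 0,"gripper": 60},{"x": 0,"y": 0,"z": 0,"ax": 0,"ay": 0,"az": 0,"gripper": 60}]'

```text
time_s: 22.78
eef_pos: [0.4522, -0.2033, 0.0676]
eef_rot: [-0.005, 0.697, 0.717, -0.002]
ft_force: [-0.3, 0.5, 0.0]
grip_width: 0.601
gripper_force: 0.0
```

```bash
python3 - <<'E'
from h import *
s=st(); c=shot('wrist'); M=YM(1.9); turn(M)
print(dark(c,proj(c,[.455,-.203,.021]),45)); go([.455,-.2029,.004],M)
E
```

```text
22.77 [ 0.4522 -0.2033  0.0676] w 0.601 gf 0.0 f [-0.3  0.5  0. ] j [ 0.67  0.29 -0.36  1.9   0.12  0.98  0.28]
turn 1 x [-0.058 -0.034 -0.049]
(array([ 0.4546239 , -0.20318968]), (18.835296630859375, 24.25181007385254), 0.9397397041320801)
go [ 0.455  -0.2029  0.004 ] 2 x [-0.0007  0.0088  0.4134]
```

Call:
send_rows --series '[{"x": 0,"y": 0.02,"z": 0.41,"ax": 0,"ay": 0,"az": 0,"gripper": 60},{"x": 0,"y": 0,"z": 0.4,"ax": 0,"ay": 0,"az": 0,"gripper": 60},{"x": 0,"y": 0,"z": 0,"ax": 0,"ay": 0,"az": 0,"gripper": 60}]'

```text
time_s: 23.2
eef_pos: [0.4556, -0.2024, 0.0072]
eef_rot: [-0.001, 0.696, 0.718, -0.001]
ft_force: [-0.3, -0.2, 0.9]
grip_width: 0.599
gripper_force: 0.0
```

Call:
send_rows --series '[{"x": 0,"y": 0,"z": 0,"ax": 0,"ay": 0,"az": 0,"gripper": 0},{"x": 0,"y": 0,"z": 0,"ax": 0,"ay": 0,"az": 0,"gripper": 0},{"x": 0,"y": 0,"z": 0,"ax": 0,"ay": 0,"az": 0,"gripper": 0}]'

```text
time_s: 23.58
eef_pos: [0.4579, -0.2038, 0.0095]
eef_rot: [0.001, 0.696, 0.718, 0.0]
ft_force: [-1.4, 1.5, 8.6]
grip_width: 0.407
gripper_force: 51.2
```

Call:
send_rows --series '[{"x": 0,"y": 0,"z": -0.3,"ax": 0,"ay": 0,"az": 0,"gripper": 0},{"x": 0,"y": 0,"z": -0.6,"ax": 0,"ay": 0,"az": 0,"gripper": 0},{"x": 0,"y": 0,"z": -0.6,"ax": 0,"ay": 0,"az": 0,"gripper": 0},{"x": 0,"y": 0,"z": -0.6,"ax": 0,"ay": 0,"az": 0,"gripper": 0},{"x": 0,"y": 0,"z": -0.6,"ax": 0,"ay": 0,"az": 0,"gripper": 0}]'

```text
time_s: 24.2
eef_pos: [0.4564, -0.2033, 0.2261]
eef_rot: [0.001, 0.696, 0.718, -0.0]
ft_force: [0.4, -0.3, -1.3]
grip_width: 0.411
gripper_force: 50.3
```

Call:
send_rows --series '[{"x": 0,"y": 0,"z": -0.6,"ax": 0,"ay": 0,"az": 1,"gripper": 0},{"x": 0,"y": 0,"z": 0,"ax": 0,"ay": 0,"az": 1,"gripper": 0},{"x": 0,"y": 0,"z": 0,"ax": 0,"ay": 0,"az": 1,"gripper": 0},{"x": 0,"y": 0,"z": 0,"ax": 0,"ay": 0,"az": 1,"gripper": 0},{"x": 0,"y": 0,"z": 0,"ax": 0,"ay": 0,"az": 0,"gripper": 0}]'

```text
time_s: 24.82
eef_pos: [0.4565, -0.2033, 0.2722]
eef_rot: [0.0, 0.81, 0.586, -0.0]
ft_force: [1.3, 0.0, -0.9]
grip_width: 0.403
gripper_force: 50.3
```

```bash
python3 - <<'E'
from h import *
s=st(); turn(PM); p=go([.42,-.03,.27],PM); p=go([.42,.06,.27],PM,p0=p); p=go(W(-.043,-.002,.2),PM,p0=p); go(p-[0,0,.12],PM,p0=p)
E
```

```text
24.82 [ 0.4565 -0.2033  0.2722] w 0.403 gf 50.3 f [ 1.3  0.  -0.9] j [ 0.68  0.11 -0.35  1.62  0.04  1.41  0.  ]
turn 1 x [ 0.006  0.007 -0.002]
go [ 0.42 -0.03  0.27] 4 x [ 0.4789 -0.2776  0.0069]
go [0.42 0.06 0.27] 2 x [ 0.5344 -0.1757  0.    ]
go [0.466  0.2745 0.2   ] 5 x [ 0.5454 -0.0582  0.175 ]
go [0.466  0.2745 0.08  ] 3 x [0.  0.  0.5]
```

Call:
send_rows --series '[{"x": 0.48,"y": -0.28,"z": 0,"ax": 0,"ay": 0,"az": 0,"gripper": 0},{"x": 0.48,"y": -0.28,"z": 0,"ax": 0,"ay": 0,"az": 0,"gripper": 0},{"x": 0.48,"y": -0.28,"z": 0,"ax": 0,"ay": 0,"az": 0,"gripper": 0},{"x": 0.48,"y": -0.28,"z": 0,"ax": 0,"ay": 0,"az": 0,"gripper": 0},{"x": 0.534,"y": -0.176,"z": 0,"ax": 0,"ay": 0,"az": 0,"gripper": 0}]'

```text
time_s: 25.45
eef_pos: [0.4189, 0.0167, 0.272]
eef_rot: [0.001, 0.81, 0.587, -0.0]
ft_force: [0.3, -1.0, -1.0]
grip_width: 0.406
gripper_force: 50.3
```

Call:
send_rows --series '[{"x": 0.534,"y": -0.176,"z": 0,"ax": 0,"ay": 0,"az": 0,"gripper": 0},{"x": 0.545,"y": -0.058,"z": 0.175,"ax": 0,"ay": 0,"az": 0,"gripper": 0},{"x": 0.545,"y": -0.058,"z": 0.175,"ax": 0,"ay": 0,"az": 0,"gripper": 0},{"x": 0.545,"y": -0.058,"z": 0.175,"ax": 0,"ay": 0,"az": 0,"gripper": 0},{"x": 0.545,"y": -0.058,"z": 0.175,"ax": 0,"ay": 0,"az": 0,"gripper": 0}]'

```text
time_s: 26.08
eef_pos: [0.4569, 0.2331, 0.2155]
eef_rot: [0.0, 0.81, 0.587, 0.0]
ft_force: [0.8, 0.8, -0.7]
grip_width: 0.401
gripper_force: 50.4
```

Call:
send_rows --series '[{"x": 0.545,"y": -0.058,"z": 0.175,"ax": 0,"ay": 0,"az": 0,"gripper": 0},{"x": 0,"y": 0,"z": 0.5,"ax": 0,"ay": 0,"az": 0,"gripper": 0},{"x": 0,"y": 0,"z": 0.5,"ax": 0,"ay": 0,"az": 0,"gripper": 0},{"x": 0,"y": 0,"z": 0.5,"ax": 0,"ay": 0,"az": 0,"gripper": 0}]'

```text
time_s: 26.58
eef_pos: [0.4658, 0.2748, 0.0805]
eef_rot: [-0.0, 0.81, 0.587, 0.0]
ft_force: [1.0, 0.5, -1.1]
grip_width: 0.407
gripper_force: 50.4
```

Call:
send_rows --series '[{"x": 0,"y": 0,"z": 0,"ax": 0,"ay": 0,"az": 0,"gripper": 0},{"x": 0,"y": 0,"z": 0,"ax": 0,"ay": 0,"az": 0,"gripper": 0}]'

```text
time_s: 26.82
eef_pos: [0.4664, 0.2753, 0.083]
eef_rot: [-0.0, 0.81, 0.586, 0.001]
ft_force: [0.2, 0.3, -0.6]
grip_width: 0.404
gripper_force: 50.4
```

```bash
python3 - <<'E'
from h import *
s=st(); turn(PM); c=shot('wrist'); h,r=held(c,s); print(h.round(4),r); floors(c,(208,)); floors(c,(208,),z=.046)
E
```

```text
26.82 [0.4664 0.2753 0.083 ] w 0.404 gf 50.4 f [ 0.2  0.3 -0.6] j [ 0.03  0.44 -0.77  1.76  0.34  1.08 -1.18]
turn 1 x [ 0.005 -0.014  0.001]
[-0.0421 -0.0008  0.0947] (array([0.46724951, 0.27536713]), (25.11055564880371, 19.04341697692871), 71.80062103271484)
208 517 x [-0.0613 -0.0223] y [0.0754 0.0805]
208 2887 x [-0.0567 -0.0177] y [0.0321 0.0725]
208 517 x [-0.0602 -0.0234] y [0.0759 0.0806]
208 2887 x [-0.0559 -0.0191] y [0.0351 0.0731]
```

Call:
send_rows --series '[{"x": 0.025,"y": -0.005,"z": 0.2,"ax": 0,"ay": 0,"az": 0,"gripper": 0},{"x": 0,"y": 0,"z": 0.12,"ax": 0,"ay": 0,"az": 0,"gripper": 0},{"x": 0,"y": 0,"z": 0.1,"ax": 0,"ay": 0,"az": 0,"gripper": 0},{"x": 0,"y": 0,"z": 0,"ax": 0,"ay": 0,"az": 0,"gripper": 0}]'

```text
time_s: 27.38
eef_pos: [0.4653, 0.2764, 0.0467]
eef_rot: [-0.0, 0.81, 0.586, -0.001]
ft_force: [-0.1, -0.5, -0.5]
grip_width: 0.403
gripper_force: 50.4
```

Call:
send_rows --series '[{"x": 0,"y": 0,"z": 0.06,"ax": 0,"ay": 0,"az": 0,"gripper": 0},{"x": 0,"y": 0,"z": 0,"ax": 0,"ay": 0,"az": 0,"gripper": 0}]'

```text
time_s: 27.62
eef_pos: [0.4657, 0.2766, 0.0426]
eef_rot: [-0.0, 0.81, 0.586, -0.001]
ft_force: [-0.0, -0.4, -1.3]
grip_width: 0.404
gripper_force: 50.4
```

```bash
python3 - <<'E'
from h import *
s=st(); c=shot('wrist'); h,r=held(c,s); print(h.round(4),r)
E
```

```text
27.62 [0.4657 0.2766 0.0426] w 0.404 gf 50.4 f [-0.  -0.4 -1.3] j [-0.    0.49 -0.74  1.8   0.39  1.01 -1.22]
[-0.0431 -0.0001  0.0543] (array([0.46651254, 0.27635886]), (24.54788589477539, 19.026782989501953), 71.80725860595703)
```

Free of contact and below the rim. Release, go back up, and look at the pockets and the mat.

Call:
send_rows --series '[{"x": 0,"y": 0,"z": 0,"ax": 0,"ay": 0,"az": 0,"gripper": 52},{"x": 0,"y": 0,"z": 0,"ax": 0,"ay": 0,"az": 0,"gripper": 52},{"x": 0,"y": 0,"z": -0.3,"ax": 0,"ay": 0,"az": 0,"gripper": 52},{"x": 0,"y": 0,"z": -0.6,"ax": 0,"ay": 0,"az": 0,"gripper": 52}]'

```text
time_s: 28.18
eef_pos: [0.4648, 0.2758, 0.1141]
eef_rot: [-0.001, 0.81, 0.586, -0.002]
ft_force: [1.7, -0.1, -0.1]
grip_width: 0.518
gripper_force: 0.0
```

Call:
send_rows --series '[{"x": -0.6,"y": -0.2,"z": -0.4,"ax": 0,"ay": 0,"az": 0,"gripper": 60},{"x": -0.6,"y": -0.2,"z": -0.4,"ax": 0,"ay": 0,"az": 0,"gripper": 60},{"x": 0,"y": 0,"z": -0.6,"ax": 0,"ay": 0,"az": 0,"gripper": 60},{"x": 0,"y": 0,"z": 0,"ax": 0,"ay": 0,"az": 0,"gripper": 60}]'

```text
time_s: 28.68
eef_pos: [0.4073, 0.1961, 0.2305]
eef_rot: [0.002, 0.811, 0.586, 0.003]
ft_force: [0.6, -0.1, -0.0]
grip_width: 0.598
gripper_force: 0.0
```

```bash
python3 - <<'E'
from h import *
s=st(); c=shot('wrist'); a=shot('top')
for r in gold(c,box=(.3,.7,.1,.4),z=.053): print('W',(F.T@(np.array([*r[0],0])-O)).round(4),np.round(r[1],1),round(r[2],1)); print(dark(c,r[3],25,z=.053))
for r in gold(a): print('T',r[0].round(4),np.round(r[1],1),round(r[2],1))
p=go([.42,.03,.27],PM); p=go([.40,-.17,.25],PM,p0=p)
E
```

```text
28.68 [0.4073 0.1961 0.2305] w 0.598 gf 0.0 f [ 0.6 -0.1 -0. ] j [ 0.31  0.05 -0.85  1.79  0.04  1.31 -0.87]
W [-0.0429 -0.0497  0.    ] [40.3 35.6] 72.0
(array([0.45153821, 0.2287803 ]), (23.707351684570312, 18.171955108642578), 72.81108856201172)
W [-0.0429  0.0006  0.    ] [39.7 35.2] 70.5
(array([0.46682513, 0.27720694]), (24.607879638671875, 18.62358856201172), 71.9646224975586)
T [ 0.4114 -0.256 ] [41.1 37.5] 65.2
go [0.42 0.03 0.27] 4 x [-0.4779  0.2036 -0.1337]
go [ 0.4  -0.17  0.25] 4 x [-0.6133  0.1358  0.0625]
```

Both bodies are seated at (−0.043,−0.050) and (−0.043,0.001). For the last one I'll lean the tool 15° so the camera clears the raised keeper at pocket 1.

Call:
send_rows --series '[{"x": -0.478,"y": 0.204,"z": -0.134,"ax": 0,"ay": 0,"az": 0,"gripper": 60},{"x": -0.478,"y": 0.204,"z": -0.134,"ax": 0,"ay": 0,"az": 0,"gripper": 60},{"x": -0.478,"y": 0.204,"z": -0.134,"ax": 0,"ay": 0,"az": 0,"gripper": 60},{"x": -0.478,"y": 0.204,"z": -0.134,"ax": 0,"ay": 0,"az": 0,"gripper": 60}]'

```text
time_s: 29.28
eef_pos: [0.4193, 0.0288, 0.2687]
eef_rot: [-0.001, 0.81, 0.586, -0.001]
ft_force: [0.5, 0.8, -0.2]
grip_width: 0.6
gripper_force: 0.0
```

Call:
send_rows --series '[{"x": -0.613,"y": 0.136,"z": 0.06,"ax": 0,"ay": 0,"az": 0,"gripper": 60},{"x": -0.613,"y": 0.136,"z": 0.06,"ax": 0,"ay": 0,"az": 0,"gripper": 60},{"x": -0.613,"y": 0.136,"z": 0.06,"ax": 0,"ay": 0,"az": 0,"gripper": 60},{"x": -0.613,"y": 0.136,"z": 0.06,"ax": 0,"ay": 0,"az": 0,"gripper": 60}]'

```text
time_s: 29.78
eef_pos: [0.399, -0.1712, 0.2489]
eef_rot: [-0.001, 0.81, 0.586, -0.001]
ft_force: [1.0, 0.4, -0.0]
grip_width: 0.599
gripper_force: 0.0
```

Call:
send_rows --series '[{"x": 0,"y": 0,"z": 0,"ax": 0,"ay": 0,"az": 0.8,"gripper": 60},{"x": 0,"y": 0,"z": 0,"ax": 0,"ay": 0,"az": 0.8,"gripper": 60},{"x": 0,"y": 0,"z": 0,"ax": 0,"ay": 0,"az": 0,"gripper": 60}]'

```text
time_s: 30.15
eef_pos: [0.3993, -0.1697, 0.2491]
eef_rot: [-0.001, 0.849, 0.529, -0.001]
ft_force: [-0.1, -0.7, -0.2]
grip_width: 0.604
gripper_force: 0.0
```

```bash
cat >> h.py <<'E'
def TM(deg,t=15): return YM(deg)@R.from_euler('y',t,degrees=True).as_matrix()
E
python3 - <<'E'
from h import *
st(); c=shot('wrist')
for r in gold(c,box=(.35,.7,-.4,.05)): print('W',r[0].round(4),np.round(r[1],1),round(r[2],1),dark(c,r[3],25))
M=TM(-26.2); turn(M); B=np.array([.4145,-.2575,.027])+.0187*M[:,2]; print(B)
p=go(B+[0,0,.065],M); go(B,M,p0=p)
E
```

```text
30.15 [ 0.3993 -0.1697  0.2491] w 0.604 gf 0.0 f [-0.1 -0.7 -0.2] j [ 0.73 -0.02 -0.39  1.81 -0.01  1.36 -0.12]
W [ 0.4143 -0.2552] [44.8 36.3] 63.9 (array([ 0.41354199, -0.25795969]), (23.25594711303711, 18.810800552368164), 63.86471939086914)
turn 3 x [-0.012  1.001  0.004]
[ 0.41663685 -0.25315734  0.00893719]
go [ 0.4166 -0.2532  0.0739] 4 x [-0.345   0.1635  0.4751]
go [ 0.4166 -0.2532  0.0089] 2 x [-0.1051  0.      0.3924]
```

Call:
send_rows --series '[{"x": 0,"y": 0,"z": 0,"ax": 0,"ay": 1,"az": 0,"gripper": 60},{"x": 0,"y": 0,"z": 0,"ax": 0,"ay": 1,"az": 0,"gripper": 60},{"x": 0,"y": 0,"z": 0,"ax": 0,"ay": 1,"az": 0,"gripper": 60}]'

```text
time_s: 30.58
eef_pos: [0.3997, -0.1697, 0.2502]
eef_rot: [-0.07, 0.841, 0.525, 0.112]
ft_force: [-0.6, -0.2, -0.2]
grip_width: 0.594
gripper_force: 0.0
```

Call:
send_rows --series '[{"x": -0.345,"y": 0.163,"z": 0.475,"ax": 0,"ay": 0,"az": 0,"gripper": 60},{"x": -0.345,"y": 0.163,"z": 0.475,"ax": 0,"ay": 0,"az": 0,"gripper": 60},{"x": -0.345,"y": 0.163,"z": 0.475,"ax": 0,"ay": 0,"az": 0,"gripper": 60},{"x": -0.345,"y": 0.163,"z": 0.475,"ax": 0,"ay": 0,"az": 0,"gripper": 60},{"x": 0,"y": 0,"z": 0,"ax": 0,"ay": 0,"az": 0,"gripper": 60}]'

```text
time_s: 31.2
eef_pos: [0.4142, -0.2527, 0.0714]
eef_rot: [-0.073, 0.842, 0.523, 0.109]
ft_force: [0.8, 0.9, 0.6]
grip_width: 0.601
gripper_force: 0.0
```

```bash
python3 - <<'E'
from h import *
s=st(); c=shot('wrist'); M=TM(-26.2); turn(M)
print(dark(c,proj(c,[.414,-.2577,.021]),45)); B=np.array([.414,-.2577,.027])+.0187*M[:,2]; go(B,M)
E
```

```text
31.2 [ 0.4142 -0.2527  0.0714] w 0.601 gf 0.0 f [0.8 0.9 0.6] j [ 0.87  0.3  -0.23  1.9  -0.22  1.02  0.31]
turn 1 x [-0.052 -0.013 -0.014]
(array([ 0.41330972, -0.25815967]), (24.763999938964844, 18.33524513244629), 63.89434051513672)
go [ 0.4161 -0.2534  0.0089] 2 x [-0.1082  0.0053  0.3908]
```

Call:
send_rows --series '[{"x": -0.108,"y": 0.015,"z": 0.39,"ax": 0,"ay": 0,"az": 0,"gripper": 60},{"x": -0.108,"y": 0,"z": 0.38,"ax": 0,"ay": 0,"az": 0,"gripper": 60},{"x": 0,"y": 0,"z": 0,"ax": 0,"ay": 0,"az": 0,"gripper": 60}]'

```text
time_s: 31.62
eef_pos: [0.4169, -0.2533, 0.0113]
eef_rot: [-0.07, 0.842, 0.524, 0.11]
ft_force: [0.0, 0.5, -0.1]
grip_width: 0.6
gripper_force: 0.0
```

Call:
send_rows --series '[{"x": 0,"y": 0,"z": 0,"ax": 0,"ay": 0,"az": 0,"gripper": 0},{"x": 0,"y": 0,"z": 0,"ax": 0,"ay": 0,"az": 0,"gripper": 0},{"x": 0,"y": 0,"z": 0,"ax": 0,"ay": 0,"az": 0,"gripper": 0}]'

```text
time_s: 32.0
eef_pos: [0.4184, -0.2552, 0.0135]
eef_rot: [-0.068, 0.842, 0.524, 0.111]
ft_force: [-2.2, 1.8, 8.5]
grip_width: 0.4
gripper_force: 50.8
```

```bash
python3 - <<'E'
from h import *
s=st(); turn(TM(-26.2)); p=go(s['eef_pos']+[0,0,.262])
M=TM(-18.2); 
turn(M); p=go([.42,-.05,.27],M,p0=p); p=go([.42,.06,.27],M,p0=p); p=go(W(-.043,.02,.25),M,p0=p)
E
```

```text
32.0 [ 0.4184 -0.2552  0.0135] w 0.4 gf 50.8 f [-2.2  1.8  8.5] j [ 0.87  0.39 -0.23  1.93 -0.22  0.89  0.33]
turn 1 x [0.027 0.009 0.004]
go [ 0.4184 -0.2552  0.2755] 5 x [ 0.169   0.0016 -0.6328]
turn 2 x [ 0.22   0.006 -0.771]
go [ 0.42 -0.05  0.27] 4 x [ 0.5853 -0.1956  0.1747]
go [0.42 0.06 0.27] 2 x [ 0.6309 -0.2147  0.169 ]
go [0.4729 0.2954 0.25  ] 5 x [ 0.567  -0.0582  0.2037]
```

Call:
send_rows --series '[{"x": 0.08,"y": 0,"z": -0.3,"ax": 0,"ay": 0,"az": 0,"gripper": 0},{"x": 0.169,"y": 0,"z": -0.632,"ax": 0,"ay": 0,"az": 0,"gripper": 0},{"x": 0.169,"y": 0,"z": -0.632,"ax": 0,"ay": 0,"az": 0,"gripper": 0},{"x": 0.169,"y": 0,"z": -0.632,"ax": 0,"ay": 0,"az": 0,"gripper": 0},{"x": 0.169,"y": 0,"z": -0.632,"ax": 0,"ay": 0,"az": 0,"gripper": 0}]'

```text
time_s: 32.62
eef_pos: [0.4172, -0.2546, 0.2486]
eef_rot: [-0.068, 0.842, 0.524, 0.111]
ft_force: [0.2, -0.6, -1.5]
grip_width: 0.399
gripper_force: 50.5
```

Call:
send_rows --series '[{"x": 0.09,"y": 0,"z": -0.33,"ax": 0.22,"ay": 0,"az": -0.77,"gripper": 0},{"x": 0,"y": 0,"z": 0,"ax": 0.22,"ay": 0,"az": -0.77,"gripper": 0},{"x": 0.585,"y": -0.196,"z": 0.175,"ax": 0,"ay": 0,"az": 0,"gripper": 0},{"x": 0.585,"y": -0.196,"z": 0.175,"ax": 0,"ay": 0,"az": 0,"gripper": 0}]'

```text
time_s: 33.12
eef_pos: [0.4182, -0.1509, 0.271]
eef_rot: [-0.077, 0.804, 0.581, 0.105]
ft_force: [0.4, 0.3, -1.3]
grip_width: 0.404
gripper_force: 50.5
```

Call:
send_rows --series '[{"x": 0.585,"y": -0.196,"z": 0.175,"ax": 0,"ay": 0,"az": 0,"gripper": 0},{"x": 0.585,"y": -0.196,"z": 0.175,"ax": 0,"ay": 0,"az": 0,"gripper": 0},{"x": 0.631,"y": -0.215,"z": 0.169,"ax": 0,"ay": 0,"az": 0,"gripper": 0},{"x": 0.631,"y": -0.215,"z": 0.169,"ax": 0,"ay": 0,"az": 0,"gripper": 0}]'

```text
time_s: 33.62
eef_pos: [0.4185, 0.0624, 0.2684]
eef_rot: [-0.076, 0.803, 0.581, 0.105]
ft_force: [0.7, 0.4, -1.8]
grip_width: 0.401
gripper_force: 50.5
```

Call:
send_rows --series '[{"x": 0.567,"y": -0.058,"z": 0.204,"ax": 0,"ay": 0,"az": 0,"gripper": 0},{"x": 0.567,"y": -0.058,"z": 0.204,"ax": 0,"ay": 0,"az": 0,"gripper": 0},{"x": 0.567,"y": -0.058,"z": 0.204,"ax": 0,"ay": 0,"az": 0,"gripper": 0},{"x": 0.567,"y": -0.058,"z": 0.204,"ax": 0,"ay": 0,"az": 0,"gripper": 0},{"x": 0.567,"y": -0.058,"z": 0.204,"ax": 0,"ay": 0,"az": 0,"gripper": 0}]'

```text
time_s: 34.25
eef_pos: [0.4723, 0.2972, 0.2485]
eef_rot: [-0.077, 0.804, 0.581, 0.106]
ft_force: [-0.4, -0.7, -1.2]
grip_width: 0.402
gripper_force: 50.5
```

```bash
python3 - <<'E'
from h import *
s=st(); M=TM(-18.2); turn(M); c=shot('wrist'); cv2.imwrite('pics/w7.png',cv2.resize(cv2.cvtColor(c['pixels'],4),None,fx=1.5,fy=1.5))
# block: held face height: picked at TCP z .0135 with face .021
h,r=held(c,s,dz=.0075); print(h.round(4),r,'rel tcp',(h-F.T@(s['eef_pos']-O)).round(4)); print('cam',(F.T@(c['p']-O)).round(3))
E
```

```text
34.25 [0.4723 0.2972 0.2485] w 0.402 gf 50.5 f [-0.4 -0.7 -1.2] j [ 0.29  0.17 -0.88  1.69 -0.04  1.14 -0.88]
turn 1 x [-0.001  0.001 -0.018]
[-0.0434  0.0163  0.256 ] (array([0.47139337, 0.2920141 ]), (24.620668411254883, 18.498430252075195), 71.74146270751953) rel tcp [ 0.0008 -0.0052  0.0075]
cam [-0.043  0.066  0.408]
```

View pics/w7.png

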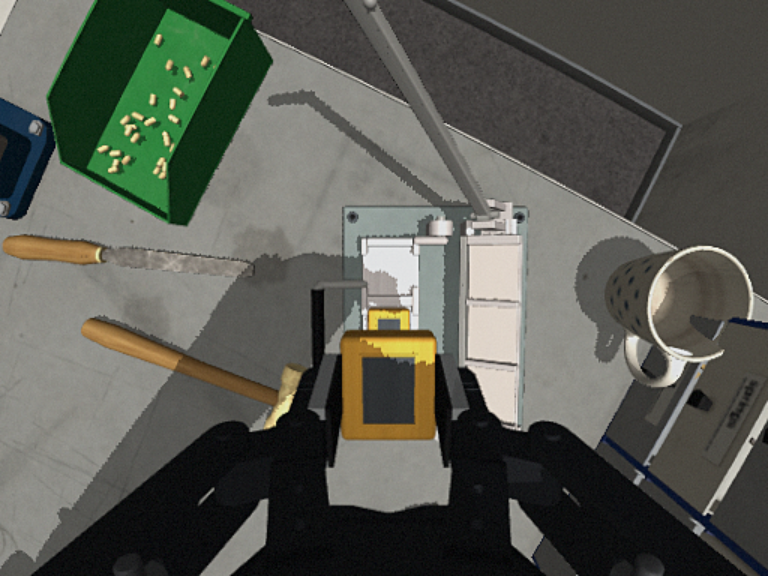

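The view shows the held body level with its panel at (388,385), pocket 1 empty ahead at (390,268), and the keeper bar leaning well clear.

```bash
python3 - <<'E'
from h import *
M=TM(-18.2); p=go(W(-.0432,.0577,.20),M); go(W(-.0432,.0577,.085),M,p0=p)
E
```

```text
go [0.4845 0.3313 0.2   ] 2 x [0.1056 0.0257 0.3408]
go [0.4845 0.3313 0.085 ] 3 x [-0.124   0.      0.4628]
```

Call:
send_rows --series '[{"x": 0.106,"y": 0.01,"z": 0.341,"ax": 0,"ay": 0,"az": 0,"gripper": 0},{"x": 0.106,"y": 0.01,"z": 0.341,"ax": 0,"ay": 0,"az": 0,"gripper": 0},{"x": -0.124,"y": 0,"z": 0.463,"ax": 0,"ay": 0,"az": 0,"gripper": 0},{"x": -0.124,"y": 0,"z": 0.463,"ax": 0,"ay": 0,"az": 0,"gripper": 0},{"x": -0.124,"y": 0,"z": 0.463,"ax": 0,"ay": 0,"az": 0,"gripper": 0}]'

```text
time_s: 34.92
eef_pos: [0.483, 0.3243, 0.0839]
eef_rot: [-0.077, 0.803, 0.581, 0.105]
ft_force: [-0.2, -0.8, -1.7]
grip_width: 0.404
gripper_force: 50.5
```

Call:
send_rows --series '[{"x": 0,"y": 0,"z": 0,"ax": 0,"ay": 0,"az": 0,"gripper": 0},{"x": 0,"y": 0,"z": 0,"ax": 0,"ay": 0,"az": 0,"gripper": 0}]'

```text
time_s: 35.17
eef_pos: [0.4835, 0.3252, 0.086]
eef_rot: [-0.077, 0.803, 0.581, 0.106]
ft_force: [0.2, -0.1, -0.5]
grip_width: 0.401
gripper_force: 50.5
```

```bash
python3 - <<'E'
from h import *
s=st(); M=TM(-18.2); turn(M); c=shot('wrist'); h,r=held(c,s,dz=.0075); print(h.round(4),r)
floors(c,(190,208),z=.046)
for r in gold(c,box=(.3,.7,.1,.4),z=.053): print('W',(F.T@(np.array([*r[0],0])-O)).round(4),np.round(r[1],1),round(r[2],1))
f=cv2.resize(cv2.cvtColor(c['pixels'],4)[100:300,180:340],None,fx=3,fy=3,interpolation=2); cv2.imwrite('pics/w8.png',f)
t=np.array([-.0424,.0525]); d=F@np.array([*(t-h[:2]),0]); print('move',(M.T@d/.08).round(3))
go(s['eef_pos']+d-[0,0,.025],M)
E
```

```text
35.17 [0.4835 0.3252 0.086 ] w 0.401 gf 50.5 f [ 0.2 -0.1 -0.5] j [ 0.13  0.4  -0.81  1.85  0.18  0.8  -1.04]
turn 1 x [-0.012 -0.016 -0.012]
[-0.0415  0.0461  0.0935] (array([0.48248804, 0.31970654]), (24.046424865722656, 18.495508193969727), 71.8039779663086)
190 424 x [-0.0605 -0.0233] y [0.0742 0.0805]
190 4197 x [0.0263 0.0771] y [0.0226 0.0733]
190 905 x [0.0271 0.077 ] y [-0.011   0.0197]
190 337 x [-0.0602 -0.0244] y [-0.0286 -0.0229]
190 681 x [0.0267 0.057 ] y [-0.0707 -0.0345]
208 321 x [-0.0604 -0.0233] y [0.0756 0.0805]
W [-0.1219 -0.0549  0.    ] [36.8 11.6] 33.0
W [-0.2094 -0.0155  0.    ] [18.9 73.3] 53.0
W [-0.0416  0.0217  0.    ] [79.6 44.9] 71.8
move [ 0.078 -0.012  0.021]
go [0.4846 0.3316 0.061 ] 1 x [-0.0073 -0.015   0.3261]
```

View pics/w8.png

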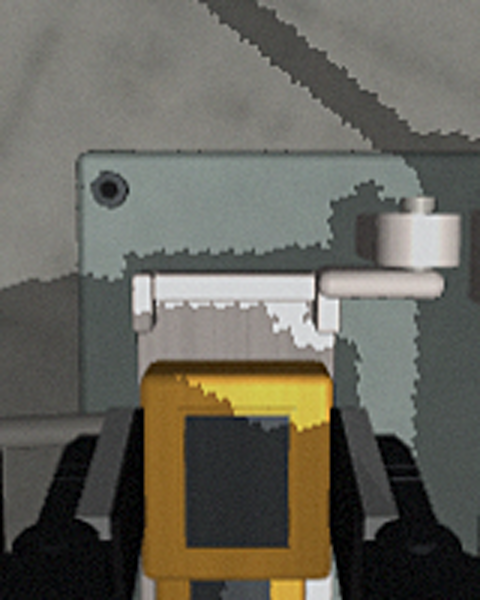

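The crop shows the body level over pocket 1, about 6 mm short of centre in y. I'll correct that and lower.

Call:
send_rows --series '[{"x": 0.08,"y": -0.006,"z": 0.02,"ax": 0,"ay": 0,"az": 0,"gripper": 0},{"x": -0.04,"y": 0,"z": 0.15,"ax": 0,"ay": 0,"az": 0,"gripper": 0},{"x": -0.04,"y": 0,"z": 0.15,"ax": 0,"ay": 0,"az": 0,"gripper": 0},{"x": 0,"y": 0,"z": 0,"ax": 0,"ay": 0,"az": 0,"gripper": 0}]'

```text
time_s: 35.72
eef_pos: [0.4832, 0.3303, 0.0575]
eef_rot: [-0.078, 0.804, 0.581, 0.103]
ft_force: [-0.4, -0.0, -2.4]
grip_width: 0.402
gripper_force: 50.6
```

```bash
python3 - <<'E'
from h import *
s=st(); M=TM(-18.2); turn(M); c=shot('wrist'); h,r=held(c,s,dz=.0075); print(h.round(4),r)
t=np.array([-.042,.0525]); d=F@np.array([*(t-h[:2]),0]); print('move',(M.T@d/.08).round(3), 'down to .047',go([*s['eef_pos'][:2],.047],M))
E
```

```text
35.73 [0.4832 0.3303 0.0575] w 0.402 gf 50.6 f [-0.4 -0.  -2.4] j [ 0.09  0.45 -0.78  1.86  0.22  0.76 -1.07]
turn 1 x [-0.056  0.023 -0.023]
[-0.0433  0.0509  0.065 ] (array([0.48224945, 0.32486719]), (24.077213287353516, 18.502540588378906), 71.89775848388672)
go [0.4832 0.3303 0.047 ] 1 x [-0.0411 -0.0021  0.1337]
move [0.019 0.016 0.005] down to .047 [0.48322005 0.33030019 0.047     ]
```

Call:
send_rows --series '[{"x": 0.012,"y": 0.01,"z": 0.005,"ax": 0,"ay": 0,"az": 0,"gripper": 0},{"x": -0.02,"y": 0,"z": 0.07,"ax": 0,"ay": 0,"az": 0,"gripper": 0},{"x": -0.02,"y": 0,"z": 0.06,"ax": 0,"ay": 0,"az": 0,"gripper": 0},{"x": 0,"y": 0,"z": 0,"ax": 0,"ay": 0,"az": 0,"gripper": 0}]'

```text
time_s: 36.28
eef_pos: [0.4847, 0.331, 0.0474]
eef_rot: [-0.078, 0.804, 0.581, 0.104]
ft_force: [-0.6, -0.4, -2.0]
grip_width: 0.405
gripper_force: 50.5
```

```bash
python3 - <<'E'
from h import *
s=st(); M=TM(-18.2); turn(M); c=shot('wrist'); h,r=held(c,s,dz=.0075); print(h.round(4),r)
E
```

```text
36.27 [0.4847 0.331  0.0474] w 0.405 gf 50.5 f [-0.6 -0.4 -2. ] j [ 0.08  0.46 -0.77  1.87  0.23  0.74 -1.08]
turn 1 x [-0.042  0.011 -0.02 ]
[-0.0422  0.052   0.0549] (array([0.48369009, 0.32553726]), (24.067623138427734, 18.50037384033203), 71.8672103881836)
```

Call:
send_rows --series '[{"x": 0,"y": 0,"z": 0,"ax": 0,"ay": 0,"az": 0,"gripper": 52},{"x": 0,"y": 0,"z": 0,"ax": 0,"ay": 0,"az": 0,"gripper": 52},{"x": 0,"y": 0,"z": -0.3,"ax": 0,"ay": 0,"az": 0,"gripper": 52},{"x": 0,"y": 0,"z": -0.6,"ax": 0,"ay": 0,"az": 0,"gripper": 52},{"x": 0,"y": -0.3,"z": -0.6,"ax": 0,"ay": 0,"az": 0,"gripper": 52}]'

```text
time_s: 36.95
eef_pos: [0.4541, 0.3083, 0.1656]
eef_rot: [-0.078, 0.804, 0.58, 0.105]
ft_force: [1.3, -0.1, 2.1]
grip_width: 0.522
gripper_force: 0.0
```

Call:
send_rows --series '[{"x": -0.5,"y": -0.3,"z": -0.5,"ax": 0,"ay": 0,"az": 0,"gripper": 40},{"x": -0.5,"y": -0.3,"z": 0,"ax": 0,"ay": -1,"az": 0,"gripper": 40},{"x": 0,"y": 0,"z": 0,"ax": 0,"ay": -1,"az": 0,"gripper": 40},{"x": 0,"y": 0,"z": 0,"ax": 0,"ay": -1,"az": 0,"gripper": 40},{"x": 0,"y": 0,"z": 0,"ax": 0,"ay": 0,"az": 0,"gripper": 40}]'

```text
time_s: 37.58
eef_pos: [0.3798, 0.2427, 0.1825]
eef_rot: [-0.002, 0.809, 0.587, -0.001]
ft_force: [-0.4, -0.6, -0.5]
grip_width: 0.399
gripper_force: 0.0
```

```bash
python3 - <<'E'
from h import *
s=st(); c=shot('wrist'); turn(PM)
for r in gold(c,box=(.3,.7,.1,.4),z=.053): print('W',(F.T@(np.array([*r[0],0])-O)).round(4),np.round(r[1],1),round(r[2],1)); print(dark(c,r[3],25,z=.053))
# handle: black bar near
hsv=cv2.cvtColor(c['pixels'],cv2.COLOR_RGB2HSV); u0=proj(c,W(-.106,.0,.045)); print('pred handle px',u0,proj(c,W(-.106,.036,.045)),proj(c,W(-.106,-.036,.045)))
m=(c['pixels'].max(2)<40).astype(np.uint8); n,l,stt,ce=cv2.connectedComponentsWithStats(m)
for i in range(1,n):
    if stt[i,4]>60: print(stt[i],(F.T@(onz(c,*ce[i],.047)-O)).round(4))
T=W(-.106,-.0,.045-.0187); p=go([*T[:2],.14],PM); go(T,PM,p0=p)
E
```

```text
37.58 [0.3798 0.2427 0.1825] w 0.399 gf 0.0 f [-0.4 -0.6 -0.5] j [ 0.34  0.13 -1.03  1.86  0.12  1.22 -1.05]
turn 1 x [-0.054 -0.025  0.022]
W [-0.0444 -0.0485  0.    ] [41.5 38. ] 72.0
(array([0.4509191 , 0.22809787]), (23.989547729492188, 18.868371963500977), 72.24470520019531)
W [-0.0438  0.0007  0.    ] [40.1 36.3] 71.0
(array([0.4667775 , 0.27645474]), (24.396047592163086, 18.9359073638916), 72.1974105834961)
W [-0.0427  0.0518  0.    ] [40.1 36.2] 71.8
(array([0.48408652, 0.32567377]), (24.781848907470703, 18.921789169311523), 71.71051025390625)
pred handle px [267.73889309 120.83260912] [268.19719959  81.89918158] [267.29040708 157.0894855 ]
[126   0  17  25  97] [-0.2284  0.0952  0.047 ]
[263  81  13  76 837] [-0.1049  0.0029  0.047 ]
[420 209  16  16 213] [ 0.0732 -0.1009  0.047 ]
[398 214  17  12 151] [ 0.0485 -0.1041  0.047 ]
[   21   236   476   148 31391] [-0.1139 -0.2729  0.047 ]
[444 259  16  14 119] [ 0.1171 -0.1659  0.047 ]
[483 296  20  17 216] [ 0.1937 -0.2283  0.047 ]
go [0.4068 0.2961 0.14  ] 2 x [0.373  0.0565 0.2637]
go [0.4068 0.2961 0.0263] 3 x [0.     0.     0.4738]
```

All three bodies read as seated at (−0.043, −0.049/0.001/0.052). Now the flipper handle.

Call:
send_rows --series '[{"x": 0.373,"y": 0.05,"z": 0.26,"ax": -0.05,"ay": 0,"az": 0,"gripper": 28},{"x": 0.373,"y": 0.05,"z": 0.26,"ax": 0,"ay": 0,"az": 0,"gripper": 28},{"x": 0,"y": 0,"z": 0.3,"ax": 0,"ay": 0,"az": 0,"gripper": 28},{"x": 0,"y": 0,"z": 0,"ax": 0,"ay": 0,"az": 0,"gripper": 28}]'

```text
time_s: 38.12
eef_pos: [0.405, 0.294, 0.1151]
eef_rot: [-0.0, 0.81, 0.586, -0.001]
ft_force: [-0.1, -0.6, -0.1]
grip_width: 0.28
gripper_force: 0.0
```

```bash
python3 - <<'E'
from h import *
s=st(); turn(PM); c=shot('wrist'); m=(c['pixels'].max(2)<40).astype(np.uint8); m[int(proj(c,s['eef_pos'])[1])+5:]=0
print('tcp px',proj(c,s['eef_pos']))
n,l,stt,ce=cv2.connectedComponentsWithStats(m)
for i in range(1,n):
    if stt[i,4]>100: print(stt[i],(F.T@(onz(c,*ce[i],.045)-O)).round(4))
T=W(-.106,-.0,.045-.0187); go(T,PM)
E
```

```text
38.12 [0.405  0.294  0.1151] w 0.28 gf 0.0 f [-0.1 -0.6 -0.1] j [ 0.14  0.37 -0.99  1.83  0.34  1.13 -1.29]
turn 1 x [-0.024  0.023 -0.006]
tcp px [257.16053145 246.99006904]
[ 90  54  24  25 201] [-0.2171  0.1013  0.045 ]
[ 254  154   14   87 1144] [-0.1049  0.0028  0.045 ]
go [0.4068 0.2961 0.0263] 2 x [0.0124 0.0034 0.563 ]
```

Call:
send_rows --series '[{"x": 0.01,"y": 0.018,"z": 0.55,"ax": 0,"ay": 0,"az": 0,"gripper": 28},{"x": 0.01,"y": 0,"z": 0.55,"ax": 0,"ay": 0,"az": 0,"gripper": 28},{"x": 0,"y": 0,"z": 0,"ax": 0,"ay": 0,"az": 0,"gripper": 28}]'

```text
time_s: 38.55
eef_pos: [0.4071, 0.2944, 0.0275]
eef_rot: [0.0, 0.81, 0.586, -0.002]
ft_force: [0.6, 0.6, 0.2]
grip_width: 0.28
gripper_force: 0.0
```

Call:
send_rows --series '[{"x": 0,"y": 0,"z": 0,"ax": 0,"ay": 0,"az": 0,"gripper": 0},{"x": 0,"y": 0,"z": 0,"ax": 0,"ay": 0,"az": 0,"gripper": 0},{"x": 0,"y": 0,"z": 0,"ax": 0,"ay": 0,"az": 0,"gripper": 0}]' --squeeze 40

```text
time_s: 38.92
eef_pos: [0.4075, 0.2967, 0.0305]
eef_rot: [0.0, 0.81, 0.586, 0.0]
ft_force: [-5.9, 0.1, -2.7]
grip_width: 0.111
gripper_force: 39.0
```

```bash
cat >> h.py <<'E'
def fl():
    s=st(); g=F.T@(s['eef_pos']+[0,0,.0187]-O); print('grasp',g.round(4),'phi',np.degrees(np.arctan2(g[2]-.045,-g[0])).round(1),'r',np.hypot(g[2]-.045,g[0]).round(4),'ffix',(F.T@s['ft_force']).round(1))
def flarc(a,b,n,r=.106):
    t=np.radians(np.linspace(a,b,n+1)); P=np.stack([-r*np.cos(t),r*np.sin(t)],1); D=np.diff(P,axis=0)/.08
    for d,q in zip(D,t[1:]): print(round(np.degrees(q)),'y',d[0].round(3),'z',(-d[1]).round(3))
E
python3 - <<'E'
from h import *
fl(); flarc(0,150,20)
E
```

```text
38.92 [0.4075 0.2967 0.0305] w 0.111 gf 39.0 f [-5.9  0.1 -2.7] j [ 0.05  0.49 -0.91  1.9   0.47  0.98 -1.39]
grasp [-0.1055  0.0008  0.0492] phi 2.3 r 0.1056 ffix [-5.6 -1.7 -2.7]
7 y 0.011 z -0.173
15 y 0.034 z -0.17
22 y 0.056 z -0.164
30 y 0.077 z -0.155
38 y 0.096 z -0.144
45 y 0.114 z -0.13
53 y 0.13 z -0.114
60 y 0.144 z -0.096
68 y 0.155 z -0.077
75 y 0.164 z -0.056
82 y 0.17 z -0.034
90 y 0.173 z -0.011
98 y 0.173 z 0.011
105 y 0.17 z 0.034
112 y 0.164 z 0.056
120 y 0.155 z 0.077
128 y 0.144 z 0.096
135 y 0.13 z 0.114
142 y 0.114 z 0.13
150 y 0.096 z 0.144
```

Call:
send_rows --series '[{"x": 0,"y": 0.011,"z": -0.173,"ax": 0,"ay": 0,"az": 0,"gripper": 0},{"x": 0,"y": 0.034,"z": -0.17,"ax": 0,"ay": 0,"az": 0,"gripper": 0},{"x": 0,"y": 0.056,"z": -0.164,"ax": 0,"ay": 0,"az": 0,"gripper": 0},{"x": 0,"y": 0,"z": 0,"ax": 0,"ay": 0,"az": 0,"gripper": 0}]'

```text
time_s: 39.42
eef_pos: [0.4148, 0.2943, 0.0717]
eef_rot: [0.0, 0.81, 0.586, 0.0]
ft_force: [-9.1, -0.6, 1.8]
grip_width: 0.11
gripper_force: 39.9
```

```bash
python3 -c "
from h import *
fl()"
```

```text
39.42 [0.4148 0.2943 0.0717] w 0.11 gf 39.9 f [-9.1 -0.6  1.8] j [ 0.1   0.44 -0.95  1.85  0.41  1.05 -1.33]
grasp [-0.0979  0.0008  0.0904] phi 24.9 r 0.1079 ffix [-8.5 -3.4  1.8]
```

Call:
send_rows --series '[{"x": 0,"y": 0.077,"z": -0.155,"ax": 0,"ay": 0,"az": 0,"gripper": 0},{"x": 0,"y": 0.096,"z": -0.144,"ax": 0,"ay": 0,"az": 0,"gripper": 0},{"x": 0,"y": 0.114,"z": -0.13,"ax": 0,"ay": 0,"az": 0,"gripper": 0},{"x": 0,"y": 0.13,"z": -0.114,"ax": 0,"ay": 0,"az": 0,"gripper": 0},{"x": 0,"y": 0.144,"z": -0.096,"ax": 0,"ay": 0,"az": 0,"gripper": 0}]'

```text
time_s: 40.05
eef_pos: [0.4527, 0.2819, 0.1233]
eef_rot: [-0.001, 0.809, 0.588, -0.003]
ft_force: [-27.7, -4.1, 21.6]
grip_width: 0.107
gripper_force: 40.2
```

Call:
send_rows --series '[{"x": 0,"y": 0.155,"z": -0.077,"ax": 0,"ay": 0,"az": 0,"gripper": 0},{"x": 0,"y": 0.164,"z": -0.056,"ax": 0,"ay": 0,"az": 0,"gripper": 0},{"x": 0,"y": 0,"z": 0,"ax": 0,"ay": 0,"az": 0,"gripper": 0}]'

```text
time_s: 40.42
eef_pos: [0.4836, 0.2731, 0.1363]
eef_rot: [0.001, 0.81, 0.586, 0.003]
ft_force: [-9.0, -3.8, 19.7]
grip_width: 0.112
gripper_force: 41.6
```

```bash
python3 -c "
from h import *
fl()"
```

```text
40.42 [0.4836 0.2731 0.1363] w 0.112 gf 41.6 f [-9.  -3.8 19.7] j [ 0.16  0.46 -0.94  1.67  0.39  1.21 -1.19]
grasp [-0.0258  0.0021  0.155 ] phi 76.8 r 0.113 ffix [-7.4 -6.5 19.7]
```

Call:
send_rows --series '[{"x": 0,"y": 0.17,"z": -0.055,"ax": 0,"ay": 0,"az": 0,"gripper": 0},{"x": 0,"y": 0,"z": 0,"ax": 0,"ay": 0,"az": 0,"gripper": 0}]'

```text
time_s: 40.67
eef_pos: [0.4972, 0.2685, 0.1399]
eef_rot: [0.001, 0.81, 0.586, 0.003]
ft_force: [-2.7, -1.5, 9.9]
grip_width: 0.111
gripper_force: 40.2
```

```bash
python3 -c "
from h import *
fl(); a=shot('scene'); u,v=proj(a,W(0,0,.15)).astype(int); c=shot('wrist')
f=lambda c,x0,y0,w,h,k:cv2.resize(cv2.cvtColor(c['pixels'],4)[y0:y0+h,x0:x0+w],None,fx=k,fy=k,interpolation=2)
cv2.imwrite('pics/f9.png',np.hstack([f(a,u-50,v-50,100,100,4),f(c,156,100,200,200,2)]))"
```

```text
40.67 [0.4972 0.2685 0.1399] w 0.111 gf 40.2 f [-2.7 -1.5  9.9] j [ 0.16  0.47 -0.93  1.64  0.4   1.23 -1.17]
grasp [-0.0115  0.002   0.1586] phi 84.2 r 0.1142 ffix [-2.1 -2.2  9.9]
```

View pics/f9.png

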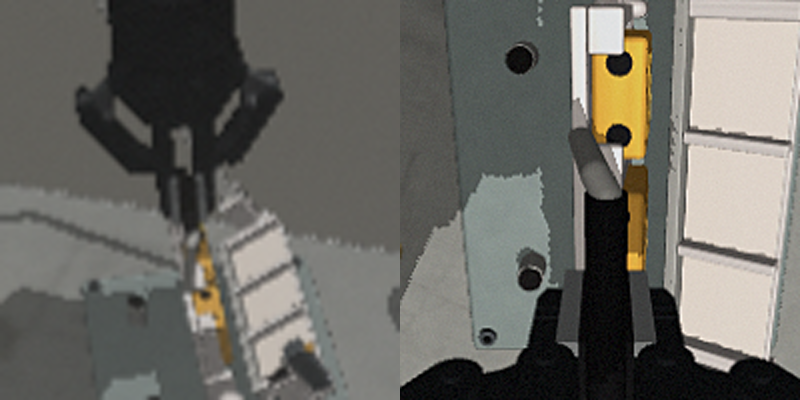

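The pictures show the plate near upright, the bodies still in it, and the bar between the pads. I'll carry on over.

Call:
send_rows --series '[{"x": 0,"y": 0.17,"z": -0.007,"ax": 0,"ay": 0,"az": 0,"gripper": 0},{"x": 0,"y": 0.17,"z": 0.015,"ax": 0,"ay": 0,"az": 0,"gripper": 0},{"x": 0,"y": 0.166,"z": 0.036,"ax": 0,"ay": 0,"az": 0,"gripper": 0},{"x": 0,"y": 0.16,"z": 0.057,"ax": 0,"ay": 0,"az": 0,"gripper": 0}]'

```text
time_s: 41.28
eef_pos: [0.5468, 0.2521, 0.1313]
eef_rot: [0.0, 0.81, 0.586, 0.002]
ft_force: [-6.5, 2.7, 4.0]
grip_width: 0.106
gripper_force: 41.8
```

Call:
send_rows --series '[{"x": 0,"y": 0.15,"z": 0.077,"ax": 0,"ay": 0,"az": 0,"gripper": 0},{"x": 0,"y": 0.14,"z": 0.096,"ax": 0,"ay": 0,"az": 0,"gripper": 0},{"x": 0,"y": 0,"z": 0,"ax": 0,"ay": 0,"az": 0,"gripper": 0}]'

```text
time_s: 41.65
eef_pos: [0.5701, 0.2443, 0.1165]
eef_rot: [0.0, 0.811, 0.586, 0.003]
ft_force: [3.5, 2.9, 0.5]
grip_width: 0.105
gripper_force: 41.8
```

```bash
python3 -c "
from h import *
fl()"
```

```text
41.65 [0.5701 0.2443 0.1165] w 0.105 gf 41.8 f [3.5 2.9 0.5] j [ 0.15  0.6  -0.87  1.51  0.47  1.24 -1.1 ]
grasp [0.0653 0.0018 0.1352] phi 125.9 r 0.1114 ffix [2.4 3.8 0.5]
```

Call:
send_rows --series '[{"x": 0,"y": 0.127,"z": 0.113,"ax": 0,"ay": 0,"az": 0,"gripper": 0},{"x": 0,"y": 0.111,"z": 0.128,"ax": 0,"ay": 0,"az": 0,"gripper": 0},{"x": 0,"y": 0.094,"z": 0.141,"ax": 0,"ay": 0,"az": 0,"gripper": 0},{"x": 0,"y": 0,"z": 0,"ax": 0,"ay": 0,"az": 0,"gripper": 0}]'

```text
time_s: 42.15
eef_pos: [0.5952, 0.236, 0.0846]
eef_rot: [0.0, 0.81, 0.586, 0.002]
ft_force: [4.6, 5.4, -2.3]
grip_width: 0.107
gripper_force: 43.6
```

Call:
send_rows --series '[{"x": 0,"y": 0.02,"z": 0.06,"ax": 0,"ay": 0,"az": 0,"gripper": 0},{"x": 0,"y": 0,"z": 0,"ax": 0,"ay": 0,"az": 0,"gripper": 0}]'

```text
time_s: 42.4
eef_pos: [0.5958, 0.2359, 0.0834]
eef_rot: [0.001, 0.81, 0.586, 0.002]
ft_force: [-9.9, -1.7, 24.9]
grip_width: 0.11
gripper_force: 46.3
```

```bash
python3 -c "
from h import *
fl()"
```

```text
42.4 [0.5958 0.2359 0.0834] w 0.11 gf 46.3 f [-9.9 -1.7 24.9] j [ 0.13  0.67 -0.83  1.49  0.51  1.21 -1.09]
grasp [0.0924 0.0018 0.1021] phi 148.3 r 0.1086 ffix [-8.9 -4.7 24.9]
```

At the stop, with 25 N of reaction. A short pause, then swing back.

Call:
send_rows --series '[{"x": 0,"y": -0.01,"z": -0.05,"ax": 0,"ay": 0,"az": 0,"gripper": 0},{"x": 0,"y": 0,"z": 0,"ax": 0,"ay": 0,"az": 0,"gripper": 0},{"x": 0,"y": 0,"z": 0,"ax": 0,"ay": 0,"az": 0,"gripper": 0},{"x": 0,"y": 0,"z": 0,"ax": 0,"ay": 0,"az": 0,"gripper": 0},{"x": 0,"y": 0,"z": 0,"ax": 0,"ay": 0,"az": 0,"gripper": 0}]'

```text
time_s: 43.02
eef_pos: [0.5955, 0.2359, 0.084]
eef_rot: [0.001, 0.81, 0.586, 0.002]
ft_force: [2.8, 4.7, 4.4]
grip_width: 0.108
gripper_force: 44.3
```

Call:
send_rows --series '[{"x": 0,"y": -0.096,"z": -0.144,"ax": 0,"ay": 0,"az": 0,"gripper": 0},{"x": 0,"y": -0.114,"z": -0.13,"ax": 0,"ay": 0,"az": 0,"gripper": 0},{"x": 0,"y": -0.13,"z": -0.114,"ax": 0,"ay": 0,"az": 0,"gripper": 0},{"x": 0,"y": -0.144,"z": -0.096,"ax": 0,"ay": 0,"az": 0,"gripper": 0},{"x": 0,"y": 0,"z": 0,"ax": 0,"ay": 0,"az": 0,"gripper": 0}]'

```text
time_s: 43.65
eef_pos: [0.5599, 0.2477, 0.1239]
eef_rot: [0.002, 0.81, 0.586, 0.004]
ft_force: [5.1, 4.4, 7.7]
grip_width: 0.105
gripper_force: 42.5
```

```bash
python3 -c "
from h import *
fl()"
```

```text
43.65 [0.5599 0.2477 0.1239] w 0.105 gf 42.5 f [5.1 4.4 7.7] j [ 0.15  0.58 -0.88  1.53  0.46  1.24 -1.11]
grasp [0.0546 0.0018 0.1426] phi 119.2 r 0.1118 ffix [3.5 5.8 7.7]
```

Call:
send_rows --series '[{"x": 0,"y": -0.155,"z": -0.077,"ax": 0,"ay": 0,"az": 0,"gripper": 0},{"x": 0,"y": -0.164,"z": -0.056,"ax": 0,"ay": 0,"az": 0,"gripper": 0},{"x": 0,"y": -0.17,"z": -0.034,"ax": 0,"ay": 0,"az": 0,"gripper": 0},{"x": 0,"y": -0.173,"z": -0.011,"ax": 0,"ay": 0,"az": 0,"gripper": 0},{"x": 0,"y": -0.173,"z": 0.011,"ax": 0,"ay": 0,"az": 0,"gripper": 0}]'

```text
time_s: 44.28
eef_pos: [0.4975, 0.2683, 0.1375]
eef_rot: [0.002, 0.811, 0.585, 0.004]
ft_force: [7.3, 5.5, 0.8]
grip_width: 0.105
gripper_force: 42.7
```

Call:
send_rows --series '[{"x": 0,"y": -0.17,"z": 0.034,"ax": 0,"ay": 0,"az": 0,"gripper": 0},{"x": 0,"y": 0,"z": 0,"ax": 0,"ay": 0,"az": 0,"gripper": 0}]'

```text
time_s: 44.52
eef_pos: [0.4816, 0.2736, 0.1334]
eef_rot: [0.001, 0.81, 0.586, 0.002]
ft_force: [-0.6, 5.7, 6.6]
grip_width: 0.11
gripper_force: 44.0
```

```bash
python3 -c "
from h import *
fl(); c=shot('wrist'); save(c,'f10.png',k=1.5)"
```

```text
44.52 [0.4816 0.2736 0.1334] w 0.11 gf 44.0 f [-0.6  5.7  6.6] j [ 0.16  0.46 -0.94  1.68  0.39  1.2  -1.2 ]
grasp [-0.0279  0.002   0.1521] phi 75.4 r 0.1106 ffix [-2.3  5.2  6.6]
```

View pics/f10.png

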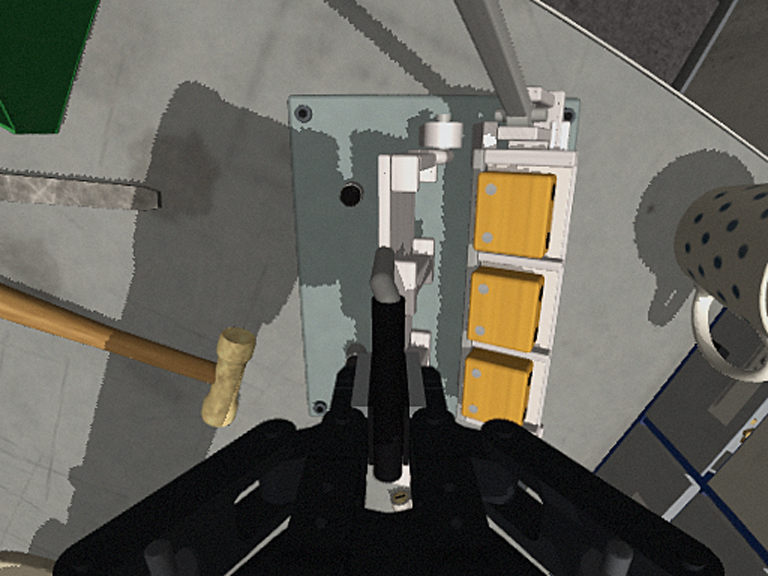

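The view shows all three bodies in the nest, front down with rivets up, at about (515,213), (507,312) and (497,388); the flipper is empty. I'll swing it fully back.

Call:
send_rows --series '[{"x": 0,"y": -0.164,"z": 0.056,"ax": 0,"ay": 0,"az": 0,"gripper": 0},{"x": 0,"y": -0.155,"z": 0.077,"ax": 0,"ay": 0,"az": 0,"gripper": 0},{"x": 0,"y": -0.144,"z": 0.096,"ax": 0,"ay": 0,"az": 0,"gripper": 0},{"x": 0,"y": -0.13,"z": 0.114,"ax": 0,"ay": 0,"az": 0,"gripper": 0},{"x": 0,"y": -0.114,"z": 0.13,"ax": 0,"ay": 0,"az": 0,"gripper": 0}]'

```text
time_s: 45.2
eef_pos: [0.4296, 0.2906, 0.095]
eef_rot: [0.001, 0.811, 0.586, 0.003]
ft_force: [8.6, 4.8, 0.2]
grip_width: 0.113
gripper_force: 45.6
```

Call:
send_rows --series '[{"x": 0,"y": -0.096,"z": 0.144,"ax": 0,"ay": 0,"az": 0,"gripper": 0},{"x": 0,"y": -0.077,"z": 0.155,"ax": 0,"ay": 0,"az": 0,"gripper": 0},{"x": 0,"y": -0.056,"z": 0.164,"ax": 0,"ay": 0,"az": 0,"gripper": 0},{"x": 0,"y": 0,"z": 0,"ax": 0,"ay": 0,"az": 0,"gripper": 0}]'

```text
time_s: 45.7
eef_pos: [0.4114, 0.2963, 0.0566]
eef_rot: [0.0, 0.81, 0.586, 0.002]
ft_force: [6.4, 7.7, -4.8]
grip_width: 0.106
gripper_force: 45.8
```

```bash
python3 -c "
from h import *
fl()"
```

```text
45.7 [0.4114 0.2963 0.0566] w 0.106 gf 45.8 f [ 6.4  7.7 -4.8] j [ 0.08  0.46 -0.93  1.88  0.43  1.02 -1.35]
grasp [-0.1017  0.0016  0.0753] phi 16.6 r 0.1062 ffix [ 3.7  9.3 -4.8]
```

Call:
send_rows --series '[{"x": 0,"y": -0.034,"z": 0.17,"ax": 0,"ay": 0,"az": 0,"gripper": 0},{"x": 0,"y": -0.011,"z": 0.17,"ax": 0,"ay": 0,"az": 0,"gripper": 0},{"x": 0,"y": 0,"z": 0,"ax": 0,"ay": 0,"az": 0,"gripper": 0}]'

```text
time_s: 46.08
eef_pos: [0.4078, 0.2974, 0.029]
eef_rot: [0.0, 0.81, 0.586, 0.002]
ft_force: [4.9, 6.6, -2.1]
grip_width: 0.11
gripper_force: 47.3
```

Call:
send_rows --series '[{"x": 0,"y": 0,"z": 0.06,"ax": 0,"ay": 0,"az": 0,"gripper": 0},{"x": 0,"y": 0,"z": 0,"ax": 0,"ay": 0,"az": 0,"gripper": 0}]'

```text
time_s: 46.32
eef_pos: [0.4078, 0.2976, 0.0264]
eef_rot: [0.001, 0.81, 0.586, 0.002]
ft_force: [-2.5, -0.2, 23.1]
grip_width: 0.109
gripper_force: 50.1
```

```bash
python3 -c "
from h import *
fl()"
```

```text
46.33 [0.4078 0.2976 0.0264] w 0.109 gf 50.1 f [-2.5 -0.2 23.1] j [ 0.05  0.5  -0.9   1.9   0.48  0.97 -1.4 ]
grasp [-0.1055  0.0017  0.0451] phi 0.0 r 0.1055 ffix [-2.3 -1.  23.1]
```

The flipper is flat on its rests. Release, rise and turn for the keeper.

Call:
send_rows --series '[{"x": 0,"y": 0,"z": -0.04,"ax": 0,"ay": 0,"az": 0,"gripper": 28},{"x": 0,"y": 0,"z": 0,"ax": 0,"ay": 0,"az": 0,"gripper": 28},{"x": 0,"y": 0,"z": -0.3,"ax": 0,"ay": 0,"az": 0,"gripper": 28},{"x": 0,"y": 0,"z": -0.7,"ax": 0,"ay": 0,"az": 0,"gripper": 28},{"x": 0,"y": 0,"z": -0.7,"ax": 0,"ay": 0,"az": 0,"gripper": 28}]'

```text
time_s: 46.95
eef_pos: [0.4058, 0.2957, 0.1642]
eef_rot: [0.0, 0.81, 0.586, -0.001]
ft_force: [1.3, 0.0, 0.1]
grip_width: 0.28
gripper_force: 0.0
```

Call:
send_rows --series '[{"x": 0,"y": 0,"z": -0.7,"ax": 0,"ay": 0,"az": 0,"gripper": 50},{"x": 0,"y": 0,"z": -0.7,"ax": 0,"ay": 0,"az": 0,"gripper": 50},{"x": 0,"y": 0,"z": -0.4,"ax": 0,"ay": 0,"az": -1,"gripper": 50},{"x": 0,"y": 0,"z": 0,"ax": 0,"ay": 0,"az": -1,"gripper": 50},{"x": 0,"y": 0,"z": 0,"ax": 0,"ay": 0,"az": -1,"gripper": 50}]'

```text
time_s: 47.58
eef_pos: [0.4064, 0.2962, 0.3074]
eef_rot: [0.001, 0.726, 0.688, -0.0]
ft_force: [0.2, 0.7, 0.7]
grip_width: 0.502
gripper_force: 0.0
```

Call:
send_rows --series '[{"x": 0,"y": 0,"z": 0,"ax": 0,"ay": 0,"az": -1,"gripper": 50},{"x": 0,"y": 0,"z": 0,"ax": 0,"ay": 0,"az": -1,"gripper": 50},{"x": 0,"y": 0,"z": 0,"ax": 0,"ay": 0,"az": -1,"gripper": 50},{"x": 0,"y": 0,"z": 0,"ax": 0,"ay": 0,"az": -1,"gripper": 50},{"x": 0,"y": 0,"z": 0,"ax": 0,"ay": 0,"az": -1,"gripper": 50}]'

```text
time_s: 48.2
eef_pos: [0.4062, 0.296, 0.3069]
eef_rot: [0.0, 0.56, 0.828, -0.001]
ft_force: [0.5, -0.5, 0.5]
grip_width: 0.5
gripper_force: 0.0
```

Call:
send_rows --series '[{"x": 0,"y": 0,"z": 0,"ax": 0,"ay": 0,"az": -1,"gripper": 50},{"x": 0,"y": 0,"z": 0,"ax": 0,"ay": 0,"az": -1,"gripper": 50},{"x": 0,"y": 0,"z": 0,"ax": 0,"ay": 0,"az": -1,"gripper": 50},{"x": 0,"y": 0,"z": 0,"ax": 0,"ay": 0,"az": -1,"gripper": 50},{"x": 0,"y": 0,"z": 0,"ax": 0,"ay": 0,"az": -1,"gripper": 50}]'

```text
time_s: 48.82
eef_pos: [0.4062, 0.296, 0.3069]
eef_rot: [0.0, 0.367, 0.93, -0.001]
ft_force: [0.4, -0.2, -0.2]
grip_width: 0.501
gripper_force: 0.0
```

Call:
send_rows --series '[{"x": 0,"y": 0,"z": 0,"ax": 0,"ay": 0,"az": -1,"gripper": 50},{"x": 0,"y": 0,"z": 0,"ax": 0,"ay": 0,"az": -1,"gripper": 50},{"x": 0,"y": 0,"z": 0,"ax": 0,"ay": 0,"az": -1,"gripper": 50},{"x": 0,"y": 0,"z": 0,"ax": 0,"ay": 0,"az": -1,"gripper": 50},{"x": 0,"y": 0,"z": 0,"ax": 0,"ay": 0,"az": -1,"gripper": 50}]'

```text
time_s: 49.45
eef_pos: [0.4063, 0.296, 0.3069]
eef_rot: [0.0, 0.157, 0.988, -0.001]
ft_force: [-0.4, -0.4, -0.1]
grip_width: 0.496
gripper_force: 0.0
```

Call:
send_rows --series '[{"x": 0,"y": 0,"z": 0,"ax": 0,"ay": 0,"az": 0,"gripper": 50}]'

```text
time_s: 49.58
eef_pos: [0.4063, 0.2962, 0.307]
eef_rot: [0.0, 0.159, 0.987, -0.001]
ft_force: [0.2, -0.5, 0.2]
grip_width: 0.499
gripper_force: 0.0
```

```bash
cat >> h.py <<'E'
KM=ori(wv([0,1,0]),[0,0,-1])
E
python3 - <<'E'
from h import *
s=st(); turn(KM); K=W(-.0856,.1879,.2397-.0187); print(K); p=go(K+[0,0,.08],KM); go(K,KM,p0=p)
a=shot('top'); b=shot('scene')
# dark peg in both fixed views, near the prediction
G=W(-.083,.1879,.236)
for c in(a,b):
    u,v=proj(c,G); m=np.zeros(c['pixels'].shape[:2],np.uint8); u,v=int(u),int(v); sl=slice(max(v-14,0),v+14),slice(max(u-14,0),u+14); m[sl]=(c['pixels'].max(2)<50)[sl]
    n,l,stt,ce=cv2.connectedComponentsWithStats(m); print((u,v),[(stt[i].tolist(),ce[i].round(1).tolist()) for i in range(1,n) if stt[i,4]>4])
E
```

```text
49.58 [0.4063 0.2962 0.307 ] w 0.499 gf 0.0 f [ 0.2 -0.5  0.2] j [ 0.4   0.35 -1.38  1.52  0.34  1.55  0.28]
turn 1 x [-0.016  0.003 -0.02 ]
[0.48487012 0.46823562 0.221     ]
go [0.4849 0.4682 0.301 ] 4 x [-0.0654  0.5874  0.0188]
go [0.4849 0.4682 0.221 ] 2 x [0.  0.  0.5]
(54, 169) []
(180, 56) [([166, 42, 21, 28, 272], [172.2, 53.9])]
```

Call:
send_rows --series '[{"x": -0.065,"y": 0.587,"z": 0.019,"ax": 0,"ay": 0,"az": 0,"gripper": 50},{"x": -0.065,"y": 0.587,"z": 0.019,"ax": 0,"ay": 0,"az": 0,"gripper": 50},{"x": -0.065,"y": 0.587,"z": 0.019,"ax": 0,"ay": 0,"az": 0,"gripper": 50},{"x": -0.065,"y": 0.587,"z": 0.019,"ax": 0,"ay": 0,"az": 0,"gripper": 50},{"x": 0,"y": 0,"z": 0,"ax": 0,"ay": 0,"az": 0,"gripper": 50}]'

```text
time_s: 50.3
eef_pos: [0.4833, 0.4721, 0.2989]
eef_rot: [-0.001, 0.157, 0.988, -0.001]
ft_force: [-0.4, -0.6, -0.2]
grip_width: 0.499
gripper_force: 0.0
```

```bash
python3 - <<'E'
from h import *
s=st(); turn(KM); K=W(-.0856,.1879,.2397-.0187); go(K,KM); c=shot('wrist')
P=W(-.0835,.1879,.236); print('pred peg px',proj(c,P).round(),'ends',proj(c,P+wv(U*.026)).round(),proj(c,P-wv(U*.026)).round())
u,v=proj(c,P).astype(int); m=np.zeros(c['pixels'].shape[:2],np.uint8); sl=slice(v-45,v+35),slice(u-28,u+28); m[sl]=(c['pixels'].max(2)<45)[sl]
n,l,stt,ce=cv2.connectedComponentsWithStats(m); print([(stt[i].tolist(),ce[i].round(1).tolist()) for i in range(1,n) if stt[i,4]>40])
E
```

```text
50.3 [0.4833 0.4721 0.2989] w 0.499 gf 0.0 f [-0.4 -0.6 -0.2] j [-0.26  0.7  -1.11  1.03  0.62  1.72  0.1 ]
turn 1 x [-0.024 -0.026  0.023]
go [0.4849 0.4682 0.221 ] 2 x [-0.0167 -0.0198  0.4871]
pred peg px [256. 212.] ends [256. 245.] [256. 180.]
[([247, 178, 15, 50, 684], [254.5, 202.3]), ([247, 231, 15, 15, 216], [254.3, 238.0])]
```

The peg shows at u 247–262, v 178–246, as predicted. Descend and grip.

Call:
send_rows --series '[{"x": -0.017,"y": -0.02,"z": 0.487,"ax": 0,"ay": 0,"az": 0,"gripper": 50},{"x": -0.017,"y": -0.01,"z": 0.5,"ax": 0,"ay": 0,"az": 0,"gripper": 50},{"x": 0,"y": 0,"z": 0,"ax": 0,"ay": 0,"az": 0,"gripper": 50}]'

```text
time_s: 50.72
eef_pos: [0.4872, 0.4624, 0.2202]
eef_rot: [-0.0, 0.16, 0.987, -0.003]
ft_force: [0.2, 0.3, 0.3]
grip_width: 0.504
gripper_force: 0.0
```

Call:
send_rows --series '[{"x": 0,"y": 0,"z": 0,"ax": 0,"ay": 0,"az": 0,"gripper": 0},{"x": 0,"y": 0,"z": 0,"ax": 0,"ay": 0,"az": 0,"gripper": 0},{"x": 0,"y": 0,"z": 0,"ax": 0,"ay": 0,"az": 0,"gripper": 0},{"x": 0,"y": 0,"z": 0,"ax": 0,"ay": 0,"az": 0,"gripper": 0}]' --squeeze 60

```text
time_s: 51.22
eef_pos: [0.4871, 0.4668, 0.2254]
eef_rot: [0.002, 0.159, 0.987, 0.002]
ft_force: [0.0, 0.8, 7.5]
grip_width: 0.113
gripper_force: 61.0
```

```bash
python3 - <<'E'
from h import *
kp(); keep_arc(1.99,.11,20)
E
```

```text
51.23 [0.4871 0.4668 0.2254] w 0.113 gf 61.0 f [0.  0.8 7.5] j [-0.2   0.73 -1.11  1.19  0.64  1.57  0.07]
grasp [-0.083   0.1873  0.2441] th 1.987 r 0.224 u 0.0502 ffix [-0.2  0.8  7.5]
1.9 [ 0.05 -0.25 -0.08]
1.8 [ 0.04 -0.25 -0.06]
1.71 [ 0.02 -0.26 -0.04]
1.61 [ 0.01 -0.26 -0.02]
1.52 [-0.   -0.26  0.  ]
1.43 [-0.01 -0.26  0.02]
1.33 [-0.03 -0.26  0.04]
1.24 [-0.04 -0.25  0.06]
1.14 [-0.05 -0.25  0.08]
1.05 [-0.06 -0.24  0.1 ]
0.96 [-0.07 -0.22  0.12]
0.86 [-0.08 -0.21  0.14]
0.77 [-0.09 -0.19  0.16]
0.67 [-0.1  -0.17  0.17]
0.58 [-0.11 -0.16  0.19]
0.49 [-0.11 -0.13  0.2 ]
0.39 [-0.12 -0.11  0.21]
0.3 [-0.12 -0.09  0.22]
0.2 [-0.13 -0.07  0.22]
0.11 [-0.13 -0.04  0.23]
```

Call:
send_rows --series '[{"x": 0.05,"y": -0.25,"z": -0.08,"ax": 0,"ay": 0,"az": 0,"gripper": 0},{"x": 0.04,"y": -0.25,"z": -0.06,"ax": 0,"ay": 0,"az": 0,"gripper": 0},{"x": 0.02,"y": -0.26,"z": -0.04,"ax": 0,"ay": 0,"az": 0,"gripper": 0},{"x": 0.01,"y": -0.26,"z": -0.02,"ax": 0,"ay": 0,"az": 0,"gripper": 0}]'

```text
time_s: 51.72
eef_pos: [0.4526, 0.3922, 0.2414]
eef_rot: [0.002, 0.158, 0.987, 0.002]
ft_force: [0.1, 1.5, 7.7]
grip_width: 0.105
gripper_force: 60.6
```

Call:
send_rows --series '[{"x": 0,"y": -0.26,"z": 0,"ax": 0,"ay": 0,"az": 0,"gripper": 0},{"x": -0.01,"y": -0.26,"z": 0.02,"ax": 0,"ay": 0,"az": 0,"gripper": 0},{"x": -0.03,"y": -0.26,"z": 0.04,"ax": 0,"ay": 0,"az": 0,"gripper": 0},{"x": -0.04,"y": -0.25,"z": 0.06,"ax": 0,"ay": 0,"az": 0,"gripper": 0},{"x": 0,"y": 0,"z": 0,"ax": 0,"ay": 0,"az": 0,"gripper": 0}]'

```text
time_s: 52.35
eef_pos: [0.432, 0.31, 0.2303]
eef_rot: [0.001, 0.159, 0.987, -0.001]
ft_force: [-3.3, -1.4, 5.4]
grip_width: 0.107
gripper_force: 60.8
```

```bash
python3 -c "
from h import *
kp()"
```

```text
52.35 [0.432  0.31   0.2303] w 0.107 gf 60.8 f [-3.3 -1.4  5.4] j [ 0.3   0.47 -1.3   1.59  0.46  1.43  0.21]
grasp [-0.0864  0.0211  0.249 ] th 1.226 r 0.224 u 0.0497 ffix [-2.7 -2.3  5.4]
```

Call:
send_rows --series '[{"x": -0.05,"y": -0.25,"z": 0.08,"ax": 0,"ay": 0,"az": 0,"gripper": 0},{"x": -0.06,"y": -0.24,"z": 0.1,"ax": 0,"ay": 0,"az": 0,"gripper": 0},{"x": -0.07,"y": -0.22,"z": 0.12,"ax": 0,"ay": 0,"az": 0,"gripper": 0},{"x": 0,"y": 0,"z": 0,"ax": 0,"ay": 0,"az": 0,"gripper": 0}]'

```text
time_s: 52.85
eef_pos: [0.4281, 0.2512, 0.2049]
eef_rot: [0.001, 0.159, 0.987, -0.001]
ft_force: [-2.1, -0.2, -2.3]
grip_width: 0.112
gripper_force: 60.5
```

```bash
python3 -c "
from h import *
kp()"
```

```text
52.85 [0.4281 0.2512 0.2049] w 0.112 gf 60.5 f [-2.1 -0.2 -2.3] j [ 0.5   0.42 -1.36  1.72  0.42  1.36  0.31]
grasp [-0.0717 -0.036   0.2236] th 0.939 r 0.2249 u 0.0497 ffix [-1.9 -0.8 -2.3]
```

Call:
send_rows --series '[{"x": -0.08,"y": -0.21,"z": 0.14,"ax": 0,"ay": 0,"az": 0,"gripper": 0},{"x": -0.09,"y": -0.19,"z": 0.16,"ax": 0,"ay": 0,"az": 0,"gripper": 0},{"x": -0.1,"y": -0.17,"z": 0.17,"ax": 0,"ay": 0,"az": 0,"gripper": 0},{"x": 0,"y": 0,"z": 0,"ax": 0,"ay": 0,"az": 0,"gripper": 0}]'

```text
time_s: 53.35
eef_pos: [0.4345, 0.2017, 0.1669]
eef_rot: [0.0, 0.159, 0.987, -0.0]
ft_force: [-1.8, 1.0, -1.4]
grip_width: 0.105
gripper_force: 69.7
```

Call:
send_rows --series '[{"x": -0.11,"y": -0.16,"z": 0.19,"ax": 0,"ay": 0,"az": 0,"gripper": 0},{"x": -0.11,"y": -0.13,"z": 0.2,"ax": 0,"ay": 0,"az": 0,"gripper": 0},{"x": 0,"y": 0,"z": 0,"ax": 0,"ay": 0,"az": 0,"gripper": 0}]'

```text
time_s: 53.72
eef_pos: [0.4445, 0.1744, 0.1355]
eef_rot: [0.0, 0.159, 0.987, 0.0]
ft_force: [1.1, 3.1, -3.5]
grip_width: 0.104
gripper_force: 69.1
```

```bash
python3 -c "
from h import *
kp()"
```

```text
53.73 [0.4445 0.1744 0.1355] w 0.104 gf 69.1 f [ 1.1  3.1 -3.5] j [ 0.66  0.45 -1.34  1.86  0.47  1.21  0.42]
grasp [-0.0321 -0.1038  0.1542] th 0.469 r 0.2249 u 0.0493 ffix [ 0.   3.3 -3.5]
```

Call:
send_rows --series '[{"x": -0.12,"y": -0.11,"z": 0.21,"ax": 0,"ay": 0,"az": 0,"gripper": 0},{"x": -0.12,"y": -0.09,"z": 0.22,"ax": 0,"ay": 0,"az": 0,"gripper": 0},{"x": -0.13,"y": -0.07,"z": 0.22,"ax": 0,"ay": 0,"az": 0,"gripper": 0},{"x": 0,"y": 0,"z": 0,"ax": 0,"ay": 0,"az": 0,"gripper": 0}]'

```text
time_s: 54.22
eef_pos: [0.467, 0.1468, 0.0837]
eef_rot: [0.001, 0.158, 0.987, 0.003]
ft_force: [2.3, 9.1, -2.7]
grip_width: 0.104
gripper_force: 75.8
```

```bash
python3 -c "
from h import *
kp(); keep_arc(.18,-.03,3)"
```

```text
54.23 [0.467  0.1468 0.0837] w 0.104 gf 75.8 f [ 2.3  9.1 -2.7] j [ 0.64  0.53 -1.25  1.89  0.56  1.13  0.43]
grasp [-0.0022 -0.123   0.1024] th 0.188 r 0.2238 u 0.0493 ffix [-0.6  9.4 -2.7]
0.11 [-0.1  -0.03  0.17]
0.04 [-0.1  -0.01  0.17]
-0.03 [-0.1  -0.    0.17]
```

Call:
send_rows --series '[{"x": -0.1,"y": -0.03,"z": 0.17,"ax": 0,"ay": 0,"az": 0,"gripper": 0},{"x": -0.05,"y": -0.005,"z": 0.085,"ax": 0,"ay": 0,"az": 0,"gripper": 0},{"x": 0,"y": 0,"z": 0,"ax": 0,"ay": 0,"az": 0,"gripper": 0}]'

```text
time_s: 54.6
eef_pos: [0.477, 0.1408, 0.0637]
eef_rot: [0.001, 0.158, 0.987, 0.002]
ft_force: [0.8, 8.3, -1.5]
grip_width: 0.102
gripper_force: 77.7
```

Call:
send_rows --series '[{"x": -0.05,"y": 0,"z": 0.085,"ax": 0,"ay": 0,"az": 0,"gripper": 0},{"x": 0,"y": 0,"z": 0,"ax": 0,"ay": 0,"az": 0,"gripper": 0}]'

```text
time_s: 54.85
eef_pos: [0.4808, 0.1392, 0.0566]
eef_rot: [0.001, 0.158, 0.987, 0.002]
ft_force: [4.1, 10.0, -9.4]
grip_width: 0.103
gripper_force: 79.4
```

```bash
python3 -c "
from h import *
kp()"
```

```text
54.85 [0.4808 0.1392 0.0566] w 0.103 gf 79.4 f [ 4.1 10.  -9.4] j [ 0.6   0.59 -1.19  1.89  0.62  1.1   0.42]
grasp [ 0.0133 -0.1259  0.0753] th 0.048 r 0.223 u 0.0492 ffix [ 0.8 10.8 -9.4]
```

Call:
send_rows --series '[{"x": -0.03,"y": 0,"z": 0.05,"ax": 0,"ay": 0,"az": 0,"gripper": 0},{"x": 0,"y": 0,"z": 0,"ax": 0,"ay": 0,"az": 0,"gripper": 0}]'

```text
time_s: 55.1
eef_pos: [0.4829, 0.1385, 0.053]
eef_rot: [0.001, 0.158, 0.987, 0.002]
ft_force: [0.6, 7.4, -1.3]
grip_width: 0.108
gripper_force: 82.1
```

Call:
send_rows --series '[{"x": -0.03,"y": 0,"z": 0.05,"ax": 0,"ay": 0,"az": 0,"gripper": 0},{"x": 0,"y": 0,"z": 0,"ax": 0,"ay": 0,"az": 0,"gripper": 0}]'

```text
time_s: 55.35
eef_pos: [0.4826, 0.1385, 0.0499]
eef_rot: [-0.001, 0.157, 0.988, 0.001]
ft_force: [-17.0, 4.9, 21.9]
grip_width: 0.105
gripper_force: 79.0
```

Call:
send_rows --series '[{"x": -0.03,"y": 0,"z": 0.05,"ax": 0,"ay": 0,"az": 0,"gripper": 0},{"x": 0,"y": 0,"z": 0,"ax": 0,"ay": 0,"az": 0,"gripper": 0}]'

```text
time_s: 55.6
eef_pos: [0.4829, 0.1385, 0.0461]
eef_rot: [-0.002, 0.156, 0.988, 0.0]
ft_force: [-24.0, 4.4, 32.6]
grip_width: 0.105
gripper_force: 92.7
```

```bash
python3 -c "
from h import *
kp()"
```

```text
55.6 [0.4829 0.1385 0.0461] w 0.105 gf 92.7 f [-24.    4.4  32.6] j [ 0.58  0.61 -1.18  1.88  0.63  1.09  0.41]
grasp [ 0.0155 -0.126   0.0648] th 0.002 r 0.2228 u 0.0459 ffix [-24.1  -3.3  32.6]
```

It snapped through: the bar pulled the tool down past the ball, then a firm 33 N stop at θ≈0. Relax, release, back away and check.

Call:
send_rows --series '[{"x": 0.04,"y": 0,"z": -0.07,"ax": 0,"ay": 0,"az": 0,"gripper": 0},{"x": 0,"y": 0,"z": 0,"ax": 0,"ay": 0,"az": 0,"gripper": 0},{"x": 0,"y": 0,"z": 0,"ax": 0,"ay": 0,"az": 0,"gripper": 30},{"x": 0,"y": 0,"z": 0,"ax": 0,"ay": 0,"az": 0,"gripper": 30},{"x": 0,"y": 0,"z": 0,"ax": 0,"ay": 0,"az": 0,"gripper": 30}]'

```text
time_s: 56.22
eef_pos: [0.4806, 0.135, 0.0487]
eef_rot: [-0.002, 0.158, 0.987, -0.002]
ft_force: [-11.1, 0.0, -0.4]
grip_width: 0.303
gripper_force: 5.0
```

Call:
send_rows --series '[{"x": 0,"y": 0,"z": -0.3,"ax": 0,"ay": 0,"az": 0,"gripper": 30},{"x": 0,"y": 0,"z": -0.6,"ax": 0,"ay": 0,"az": 0,"gripper": 30},{"x": 0,"y": 0,"z": -0.6,"ax": 0,"ay": 0,"az": 0,"gripper": 30},{"x": 0,"y": -0.5,"z": -0.3,"ax": 0,"ay": 0,"az": 0,"gripper": 30},{"x": 0,"y": 0,"z": 0,"ax": 0,"ay": 0,"az": 0,"gripper": 30}]'

```text
time_s: 56.85
eef_pos: [0.4728, 0.0934, 0.1956]
eef_rot: [0.002, 0.163, 0.987, -0.001]
ft_force: [0.1, 0.1, -0.3]
grip_width: 0.305
gripper_force: 0.0
```

```bash
python3 - <<'E'
from h import *
st(); c=shot('wrist'); a=shot('scene')
def peg(th,r=.2228): return O+F@(U*.049+np.array([0,.0968,0])+N*.048+r*(-np.cos(th)*np.array([0,1,0])+np.sin(th)*N))
for n,q in(('w',c),('s',a)):
    for th in(0,.065): print(n,th,proj(q,peg(th)).round(1))
    u,v=proj(q,peg(0)).astype(int); w=45 if n=='w' else 18; m=np.zeros(q['pixels'].shape[:2],np.uint8); sl=slice(max(v-w,0),v+w),slice(max(u-w,0),u+w); m[sl]=(q['pixels'].max(2)<45)[sl]
    k,l,stt,ce=cv2.connectedComponentsWithStats(m); print([(stt[i].tolist(),ce[i].round(1).tolist()) for i in range(1,k) if stt[i,4]>20])
g=gold(c,box=(.45,.7,.1,.4),z=.07)
for r in g: print((F.T@(np.array([*r[0],0])-O)).round(3),np.round(r[1],0))
E
```

```text
56.85 [0.4728 0.0934 0.1956] w 0.305 gf 0.0 f [ 0.1  0.1 -0.3] j [ 0.89  0.4  -1.41  1.77  0.41  1.33  0.64]
w 0 [305.1 178.8]
w 0.065 [307.9 175.4]
[([299, 150, 12, 37, 399], [304.6, 167.6]), ([335, 187, 11, 3, 30], [339.5, 188.1]), ([300, 189, 11, 14, 134], [305.2, 194.7]), ([329, 206, 11, 16, 131], [334.5, 214.7])]
s 0 [238.  174.7]
s 0.065 [235.1 171.4]
[([228, 172, 12, 8, 37], [233.5, 175.8])]
[0.047 0.001 0.   ] [50. 13.]
[ 0.047 -0.05   0.   ] [46. 12.]
[0.047 0.054 0.   ] [53. 14.]
[0.022 0.046 0.   ] [48. 13.]
[ 0.022 -0.004  0.   ] [46. 14.]
[ 0.022 -0.052  0.   ] [42. 14.]
```

The peg is at u≈305, which matches θ=0 (0.065 would give 308). The bar crosses all three bodies, splitting each into two gold strips, and the robot is clear.

```bash
python3 -c "
from h import *
print(ctrl.finish_job())"
```

```text
the job is handed in; nothing more can be done
None
```

I've handed the job in: all three padlock bodies lie front down in the nest, the flipper is back on its rests, and the keeper bar reads fully home in its detent, 56.9 s into the 208 s limit.

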